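Set the hold-down stop of a roof-tile trimming jig with a setting block

TASK

Set the hold-down stop of the tile jig: with the driver from its wooden stand, turn the slotted stop screw clockwise until its sprung foot just drags on the grey setting block beneath it (the foot's spring squeezed by about 0.7 mm, never clamped hard). Put the driver back upright in its stand and check the feel by drawing the block some 30 mm out by its red post; leave the block there, in its channel, with the foot still dragging on it, and leave the jar, the tile sample and the hammer where they are.

Things in the scene. Friction and masses are not known exactly. Their poses are not given: they have to be found in the camera images.
- bed: Fixed aluminium jig bed, 280 x 150 x 20 mm, level on the bench. Origin: on the bench, straight below the stop screw's axis, 90 mm from the bed's far end. x runs along the channel, away from the robot, z up. Two dark rails 8 mm high, 36 mm apart inside, guide the block along x. Two upright steel columns (20 mm dia, tops 115 mm above the bench) at x = 0, y = +-58 mm.
- bridge: Green cross beam (34 mm in x, 20 mm thick, 154 mm long in y) fixed on the columns. Origin: centre of its underside, 80.5 to 81.5 mm above the bench, above the bed's origin. In its middle is the vertical stop screw, whose white foot (16 mm dia) faces down onto the block, does not turn, and springs up at 4 N per mm from first touch, 6 mm at most. Screw and foot count as part of the bridge.
- screw (a joint): Turn of the stop screw, rad, 0 to 3.4; grows clockwise seen from above, lowering head and foot by 2.5 mm per rad. Turning takes 0.08 N m; the thread holds itself under 25 N. At the start the foot is 0.5 to 5.2 mm above the block (0.5 to 2.4 rad needed). At 0 the slot's floor is 37.5 mm above the bridge's underside. The driver's torque hardly shows the touch; the block's drag does.
- slot (a point): Centre of the slot's floor in the tall brass screw head (38 mm dia), some 118 mm above the bench. The unloaded foot's bottom lies 63.8 to 66.2 mm below it (worn, unknown). The slot runs along this point's x axis: 7 mm wide, 26 mm long, open-ended, 26 mm deep, the top 5 mm flared to 15 mm. Turns and sinks with the screw. The driver stays standing in it when let go, leaning some 6 deg.
- block: Loose grey hard-plastic setting block, 190 mm long (x), 32 mm wide, 30 mm high, about 0.25 kg, in the bed's channel under the foot; its top is 50 mm above the bench. Origin: centre of its underside. Red post on top near the end that faces the robot. Drawing out means moving it along the bed's -x. To draw it by its post takes 0.75 (0.6 to 0.9) x the foot's force, plus 0 to 0.8 N.
- post (a point): Middle of the red post (16 mm in x, 20 mm in y, 40 mm high), 80 mm from the block's centre towards the robot and 50 mm above the block's underside (70 mm above the bench). The post's top is 20 mm higher. Pinch it across y (20 mm) from above.
- driver: Loose driver standing upright in the stand, blade down, about 0.11 kg. Origin: middle of the blade's lower edge; z points up to the handle. Blade 24 mm wide (x), 5 mm thick (y), 32 mm high; shaft 9 mm dia; orange square handle 24 x 24 mm (sides along x and y) from 72 to 132 mm above the origin, with a 4 mm black cap. May lean a few degrees.
- blade (a point): The driver's tip: same point as the origin of the driver.
- handle (a point): Middle of the driver's handle, 102 mm above the blade's edge: the place to grip.
- stand: Fixed wooden stand 70 x 56 x 56 mm. Origin: centre of its underside. In its top a pocket 33 mm (x) by 14 mm (y), 48 mm deep with a 3 mm chamfer: the blade's edge rests on the pocket's floor 8 mm above the bench.
- jar: Amber jar, 64 mm dia, 85 mm high. Bystander. Origin: centre of its underside.
- sample: Small terracotta tile sample, 110 x 90 x 19 mm, lying flat. Bystander. Origin: centre of its underside.
- hammer: Hammer lying flat. Bystander.
Things that resemble listed ones, but are neither listed nor needed, are in the scene too. Of the things that look like the driver, the middle-sized one is meant.

How it is judged:
By the outcome, as a careful person would: the job done as asked, in the order asked, and still so for the second after the job is handed in, with the robot touching nothing.
It also fails if it takes over 72 s, if anything falls off the work surface, if the arm or the gripper's body presses on something with over 40 N, if the wrist force passes 120 N, or if a joint passes its speed limit or range.

ROBOT

A 7-joint arm with a two-finger parallel gripper is mounted at the origin on the work surface. World frame = base frame: x ahead of the robot, y to its left, z up, the work surface at z = 0. Lengths are in m, angles in rad, forces in N, time in s.
With the tool pointing down it reaches from about 0.4 to 0.85 m from the base axis. Payload 10.4 kg.
Tool frame: the origin (TCP) lies where the fingers leave the gripper's body, on its centre line; the fingertips stand 70 mm ahead of it and the grasp point (between the pads) lies r.grip_depth ahead of it (r.grip_depth is the distance from the TCP to the grasp point, in m); z points along the fingers, y is the direction in which the jaws open and shut (so a half turn about z gives the same grasp; the last joint's range is limited). The gripper opens to 87 mm and grips with 3 to 60 N. Pads are 19 mm wide; open, the fingers measure 117 mm over their backs; the gripper's body (75 mm by 190 mm) begins 51 mm behind the grasp point.
Start: joints at [-1.313, 0.332, -0.065, 1.46, 0.022, 1.35, -0.088], TCP at [0.173, 0.601, 0.292] pointing down, gripper open.
Joint ranges: [-2.6, 2.6], [-0.5, 2.12], [-1.47, 1.34], [0.16, 2.42], [-1.27, 4.41], [0.06, 2.06], [-2.6, 2.6]. Speed limits (rad/s): [2.22, 2.22, 2.79, 2.79, 3.14, 3.14, 3.14].

INTERFACE

Orientations are given as a unit quaternion [x, y, z, w].
In Python, from bench import monitor, viewer, workorder, nets, r gives the robot as it stands.
- The arm moves only by the tool drive_tool, never from a script. Its argument "plan" is a list of rows, each an object of numbers: "rx", "ry", "rz": the turn, a rotation vector about the tool's x, y, z in units of 360 degrees (1.0 is 360 degrees); "x", "y", "z": the shift along the tool's x, y, z in units of 1000 mm (1.0 is 1000 mm); "fingers": the opening, from 0 (shut) to 1 (fully open). In form: [{"rx": .., "ry": .., "rz": .., "x": .., "y": .., "z": .., "fingers": ..}, ...]. A call has 1 to 12 rows; each row is the pose to reach, as a shift and turn from the pose commanded when the call began, along the tool's axes at that moment, turning the shorter way round; what a row does not reach only later rows make up. A row lasts 1/8 s, in which the tool goes at most 62.5 mm and 10.7 degrees, less where a joint would pass 70% of its speed; a pose out of reach is approached as far as the arm can. A call with a number of a shift or a turn outside -1 to 1 is refused whole. A call with a gripper value outside its range is refused whole. The fingers move at their own pace and stop on an object; "squeeze" is the grip in N (left out, the last holds). Time passes only in rows, so rows that repeat a pose let the fingers close. It gives the time, the measured TCP pose, the force and the opening at its end, in the units of the state.
- monitor.read_state(): the state, without advancing time (a new reading comes with each control period).
- viewer.camera(name): name is "scene" or "side" or "wrist"; returns a dict with "color" (420x560x3 uint8, red, green, blue), "depth" (420x560 float32, m along the optical axis (not along the pixel's ray), 0 where there is no reading), "camera_matrix" (3x3 intrinsics, pixels), "xyz" and "rotation" of the camera in the world. Camera axes: x right, y down, z forward; pixel columns grow to the right and rows downward; lengths in m; the calibration is good to about 2 mm. A picture is of the moment at which its call begins.
- workorder.close_job(): hands the job in, once; it reports no verdict.
Trained networks look in the newest picture that a camera, given by its name, has taken for a name from the list of things; names that differ only in an ending like _2 or _b are one class to them, and where a whole thing is asked for, a point or a joint stands for the part that bears it (a point fixed in the world has none). Each returns a list of dicts, best first, with "confidence" (0 to 1); they miss things now and then, are a little off and sometimes report something else, mostly with a low value. They report only what shows in the picture. A call takes as long as a camera call. They do not tell look-alikes from the thing itself.
- nets.find_in(label, camera): "centre" ([x, y, z] in m, in world coordinates, good to about 4 mm: the middle of the surface that is visible of it).
- nets.regions_of(label, camera): "region" (420x560 bool, what is visible of it).
The state is a dict: "time": time; "joint_positions": joint angles; "joint_vel": joint speeds; "joint_torque": joint torques, N m; "ee_pos": TCP position; "eef_rot": TCP orientation; "ft_force": force on the tool from outside, world axes, zero at the start; "torque": the same for the moment, N m; "width": finger opening in m.
Only numpy, scipy, OpenCV 4.12 (cv2) and the standard library are available. Lean on these libraries where they do the work, as an engineer would, in place of code of your own. Each camera call takes 0.05 s, during which the arm holds its last target.

## Working session

There is one attempt and no reset: what is moved stays moved. The work goes in short steps, Python scripts to look and compute and a tool call to move; the robot and the scene stay as the last step left them, time stands still between calls to the robot, and variables do not carry over. Pictures are saved under pics/ and viewed, and the job is handed in when it is done.

Besides the shell and the picture viewer there is one more tool, called after "Call:" as a command line: name --argument value ..., lists and objects as JSON in quotes. drive_tool: Moves the arm, as the interface text tells. Its arguments: {"type":"object","properties":{"plan":{"type":"array","items":{"type":"object","properties":{"rx":{"type":"number","minimum":-1,"maximum":1},"ry":{"type":"number","minimum":-1,"maximum":1},"rz":{"type":"number","minimum":-1,"maximum":1},"x":{"type":"number","minimum":-1,"maximum":1},"y":{"type":"number","minimum":-1,"maximum":1},"z":{"type":"number","minimum":-1,"maximum":1},"fingers":{"type":"number"}}}},"squeeze":{"type":"number"}},"required":["plan"]}

```bash
ls; mkdir -p pics
cat > h.py <<'E'
import numpy as np, cv2
from scipy.spatial.transform import Rotation as R
from bench import monitor, viewer, workorder, nets, r
def cam(n,save=None):
    c=viewer.camera(n)
    if save: cv2.imwrite('pics/'+save,cv2.cvtColor(c['color'],cv2.COLOR_RGB2BGR))
    return c
def rot(c):
    q=np.array(c['rotation']); return q if q.shape==(3,3) else R.from_quat(q).as_matrix()
def world(c):
    d=c['depth'];K=np.array(c['camera_matrix']);v,u=np.mgrid[0:d.shape[0],0:d.shape[1]]
    p=np.stack([(u-K[0,2])/K[0,0]*d,(v-K[1,2])/K[1,1]*d,d],-1)
    w=p@rot(c).T+np.array(c['xyz']); w[d<=0]=np.nan
    return w
def proj(c,P):
    p=(np.atleast_2d(P)-np.array(c['xyz']))@rot(c); K=np.array(c['camera_matrix']); q=p@K.T; return q[:,:2]/q[:,2:]
E
python3 - <<'E'
from h import *
np.set_printoptions(precision=4,suppress=True)
print(r.grip_depth, monitor.read_state())
for n in ['scene','side','wrist']:
    c=cam(n,n+'0.png'); print(n,c['xyz'],rot(c).tolist())
    for l in ['bridge','slot','post','driver','handle','stand','block','jar','sample','hammer']:
        try:
            print(l,[(np.round(d['centre'],3).tolist(),round(d['confidence'],2)) for d in nets.find_in(l,n)])
        except Exception as e: print(l,e)
E
```

```text
pics
0.051 {'time': 0.0, 'joint_positions': array([-1.3126,  0.3329, -0.0647,  1.4609,  0.0216,  1.3499, -0.0885]), 'joint_vel': array([ 0.0009,  0.    , -0.0013, -0.0001,  0.0015,  0.0009, -0.0011]), 'joint_torque': array([ -0.001 , -62.3247,   0.0241, -38.9903,  -0.0614,   0.0398,
         0.0001]), 'ee_pos': array([0.1731, 0.6003, 0.2915]), 'eef_rot': array([ 0.1399,  0.9902, -0.0007, -0.0001]), 'ft_force': array([0.8945, 0.0283, 0.0317]), 'torque': array([0.0115, 0.0557, 0.0297]), 'width': 0.08710033580291418}
scene [1.3972 0.0498 0.9731] [[-0.023055393539659713, 0.7399449943891225, -0.6722721577658954], [0.999724560535421, 0.014112798805542809, -0.018751852498724464], [-0.004387697686836112, -0.6725193188216646, -0.7400665604664579]]
bridge [([0.614, -0.054, 0.103], 0.9), ([0.616, -0.05, 0.13], 0.25), ([0.787, -0.329, 0.024], 0.19)]
slot [([0.616, -0.049, 0.134], 0.56)]
post [([0.614, -0.054, 0.05], 0.59), ([0.611, -0.054, 0.101], 0.52)]
driver [([0.522, 0.388, 0.154], 0.76), ([0.615, -0.054, 0.05], 0.69), ([0.475, 0.283, 0.116], 0.46), ([0.616, -0.055, 0.102], 0.4)]
handle [([0
[... 876 characters left out ...]
72), ([0.429, 0.201, 0.064], 0.51)]
handle [([0.469, 0.298, 0.119], 0.81), ([0.501, 0.4, 0.14], 0.77), ([0.43, 0.21, 0.066], 0.67), ([0.544, -0.011, 0.021], 0.35)]
stand [([0.465, 0.303, 0.044], 0.73)]
block [([0.539, -0.044, 0.05], 0.85)]
jar [([0.438, -0.255, 0.056], 0.59)]
sample [([0.71, 0.373, 0.013], 0.66), ([0.734, -0.33, 0.018], 0.26)]
hammer [([0.736, -0.327, 0.019], 0.9)]
wrist [0.0961 0.6224 0.3842] [[0.2786222234004573, 0.9195449090128436, 0.2771404281874936], [0.9604007237571679, -0.2666714718451878, -0.08072655022128523], [-0.0003262423855879548, 0.28865807872374344, -0.9574321945461325]]
bridge []
slot []
post []
driver []
handle []
stand []
block []
jar []
sample []
hammer []
```

View pics/scene0.png

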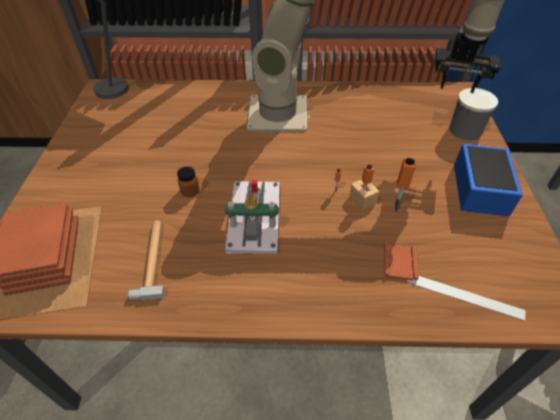

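View pics/side0.png

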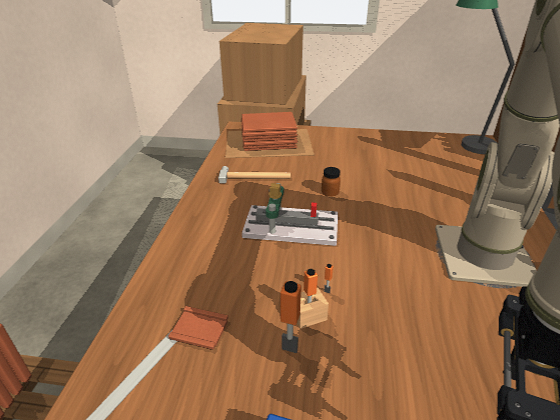

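View pics/wrist0.png

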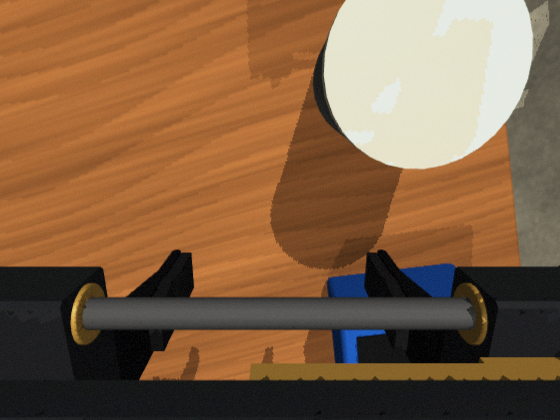

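The middle driver is at scene (368,172) and stands in the wooden stand. The larger look-alike is at (407,172) and the smaller at (338,178). The jig is around (253,215), with its red post at (254,187). Next I'll get coarse yaws from the depth images.

Run:
```python
from h import *
np.set_printoptions(precision=4,suppress=True)
print(monitor.read_state()['time'])
for n in ['scene','side']:
    c=cam(n); w=world(c); col=c['color'].astype(int); print(n,c['camera_matrix'][0][0])
    hsv=cv2.cvtColor(c['color'],cv2.COLOR_RGB2HSV)
    def reg(x0,x1,y0,y1,z0,z1): 
        return (w[...,0]>x0)&(w[...,0]<x1)&(w[...,1]>y0)&(w[...,1]<y1)&(w[...,2]>z0)&(w[...,2]<z1)
    m=reg(.35,.8,-.2,.1,.012,.028); k=m&(hsv[...,1]<90)
    p=w[k][:,:2]; rc=cv2.minAreaRect(p.astype(np.float32)*1000); print('bed',rc,k.sum(), np.median(w[k][:,2]))
    m=reg(.40,.55,.23,.36,.048,.066); p=w[m]; print('standtop',m.sum(),cv2.minAreaRect(p[:,:2].astype(np.float32)*1000),np.median(p[:,2]))
    for nm,a in [('drv',(.40,.52,.2,.35,.085,.16)),('big',(.45,.6,.35,.45,.0,.3)),('small',(.38,.47,.15,.25,.0,.1))]:
        m=reg(*a)&(hsv[...,0]<14)&(hsv[...,1]>190); p=w[m]; print(nm,m.sum(),p.mean(0),p.min(0),p.max(0))
    m=reg(.4,.62,-.12,.05,.045,.11)&((hsv[...,0]<8)|(hsv[...,0]>172))&(hsv[...,1]>150); p=w[m]; print('post',m.sum(),p.mean(0),p.min(0),p.max(0))
    m=reg(.5,.7,-.15,.06,.095,.12)&(hsv[...,0]>50)&(hsv[...,0]<90); p=w[m]; print('bridge',m.sum(),p.mean(0),cv2.minAreaRect(p[:,:2].astype(np.float32)*1000))
    m=reg(.5,.7,-.15,.06,.125,.16); p=w[m]; print('head',m.sum(),p.mean(0),p.min(0),p.max(0))
```

```text
1.65
scene 413.77990050051335
bed ((551.8660888671875, -58.57976531982422), (284.9613342285156, 149.67445373535156), 0.22845828533172607) 2018 0.020249061623595688
standtop 279 ((471.35137939453125, 286.2424621582031), (75.64861297607422, 58.3333854675293), 28.944459915161133) 0.055605772922053376
drv 103 [0.4796 0.2835 0.1153] [0.4683 0.2733 0.0895] [0.4869 0.2969 0.1405]
big 254 [0.518  0.3827 0.155 ] [0.5026 0.3685 0.1092] [0.5248 0.3992 0.1944]
small 24 [0.4371 0.2013 0.0709] [0.4327 0.196  0.0547] [0.4424 0.2066 0.0845]
post 65 [ 0.4909 -0.0598  0.0774] [ 0.4786 -0.0683  0.0525] [ 0.4961 -0.0503  0.0922]
bridge 324 [ 0.6096 -0.0552  0.1006] ((605.0993041992188, -57.90779113769531), (146.66555786132812, 44.418487548828125), 88.6895523071289)
head 97 [ 0.6071 -0.0583  0.1393] [ 0.5879 -0.0726  0.1252] [ 0.6171 -0.0442  0.1477]
side 411.66632659550913
bed ((551.35791015625, -53.21349334716797), (279.5995788574219, 157.79383850097656), 0.995360791683197) 1923 0.019298465491597527
standtop 410 ((467.85693359375, 290.0369873046875), (69.5066146850586, 57.46947479248047), 29.079790115356445) 0.054655407099400866
drv 229 [0.4675 0.294  0.1124] [0.4226 0.2047 0.0851] [0.4841 0.3064 0.1421]
big 599 [0.5024 0.4062 0.1559] [0.4849 0.3761 0.1066] [0.5205 0.412  0.196 ]
small 78 [0.4306 0.2127 0.0708] [0.4226 0.2047 0.0482] [0.4382 0.2171 0.0894]
post 71 [ 0.4852 -0.0499  0.074 ] [ 0.4778 -0.0679  0.0516] [ 0.4925 -0.0432  0.0908]
bridge 160 [ 0.5979 -0.0258  0.0999] ((601.9156494140625, -48.348045349121094), (144.2930145263672, 38.46494674682617), 89.67900848388672)
head 103 [ 0.6001 -0.0504  0.1378] [ 0.5868 -0.0727  0.1252] [ 0.6142 -0.0362  0.1466]
```

```bash
cat >> h.py <<'E'
def down(psi):
    p=np.radians(psi); x=np.array([np.cos(p),np.sin(p),0]); z=np.array([0,0,-1.]); return R.from_matrix(np.column_stack([x,np.cross(z,x),z]))
def go(pos,ro,s=None,pr=True):
    s=s or monitor.read_state(); R0=R.from_quat(s['eef_rot'])
    d=R0.inv().apply(np.array(pos)-s['ee_pos'])
    rv=(R0.inv()*ro).as_rotvec()/(2*np.pi)
    if pr: print('t',s['time'],'x %.4f y %.4f z %.4f rx %.4f ry %.4f rz %.4f'%(*d,*rv),' rows>=',max(np.linalg.norm(d)/.0625,np.linalg.norm(rv)*360/10.7))
def psi(s=None):
    s=s or monitor.read_state(); m=R.from_quat(s['eef_rot']).as_matrix(); return np.degrees(np.arctan2(m[1,0],m[0,0])), m[:,2]
E
python3 -c "
from h import *
go([.475,.293,.33],down(209));print(psi())"
```

```text
t 1.75 x -0.3752 y -0.2119 z -0.0378 rx 0.0000 ry 0.0000 rz -0.1252  rows>= 6.920965990223148
(np.float64(163.91532714500684), array([ 1.77159374e-05,  4.73572307e-05, -9.99999999e-01]))
```

Call:
drive_tool --plan '[{"x": -0.375,"y": -0.212,"z": -0.038,"rz": -0.125,"fingers": 1},{"x": -0.375,"y": -0.212,"z": -0.038,"rz": -0.125},{"x": -0.375,"y": -0.212,"z": -0.038,"rz": -0.125},{"x": -0.375,"y": -0.212,"z": -0.038,"rz": -0.125},{"x": -0.375,"y": -0.212,"z": -0.038,"rz": -0.125},{"x": -0.375,"y": -0.212,"z": -0.038,"rz": -0.125},{"x": -0.375,"y": -0.212,"z": -0.038,"rz": -0.125},{"x": -0.375,"y": -0.212,"z": -0.038,"rz": -0.125},{"x": -0.375,"y": -0.212,"z": -0.038,"rz": -0.125}]' --squeeze 40

```text
validation failed for argument at $.pl...
```

Run:
```python
from h import *
np.set_printoptions(precision=4,suppress=True)
s=monitor.read_state(); print(s['time'],s['ee_pos'],psi(s),s['joint_positions'],s['joint_vel'],s['ft_force'])
c=cam('wrist','wrist1.png'); w=world(c); np.savez('w1.npz',w=w,**c)
hsv=cv2.cvtColor(c['color'],cv2.COLOR_RGB2HSV)
m=(w[...,2]>.05)&(w[...,2]<.062)&(abs(w[...,0]-.47)<.06)&(abs(w[...,1]-.29)<.06); print('stand',cv2.minAreaRect(w[m][:,:2].astype(np.float32)*1000),np.median(w[m][:,2]))
m=(w[...,2]>.136)&(w[...,2]<.16)&(abs(w[...,0]-.47)<.05)&(abs(w[...,1]-.29)<.05); print('cap',m.sum(),cv2.minAreaRect(w[m][:,:2].astype(np.float32)*1000),np.median(w[m][:,2]))
m=(w[...,2]>.085)&(w[...,2]<.13)&(abs(w[...,0]-.47)<.05)&(abs(w[...,1]-.29)<.05); p=w[m]; print('hand',m.sum(),cv2.minAreaRect(p[:,:2].astype(np.float32)*1000))
for z in (.09,.1,.11,.12,.13): 
  q=p[abs(p[:,2]-z)<.005]; print(z,len(q),q.mean(0) if len(q) else '')
```

```text
1.75 [0.1732 0.6005 0.2923] (np.float64(163.91532714500684), array([ 0.,  0., -1.])) [-1.3126  0.3322 -0.0647  1.4601  0.0216  1.3499 -0.0885] [-0.0005 -0.0004  0.0001  0.0001 -0.0017 -0.0023  0.    ] [ 0.8026 -0.2351  0.1858]
stand ((0.0, 0.0), (0.0, 0.0), 0.0) nan
cap 0 ((0.0, 0.0), (0.0, 0.0), 0.0) nan
hand 0 ((0.0, 0.0), (0.0, 0.0), 0.0)
0.09 0 
0.1 0 
0.11 0 
0.12 0 
0.13 0
  return _methods._mean(a, axis=axis, dtype=dtype,
  ret = ret.dtype.type(ret / rcount)
```

View pics/wrist1.png

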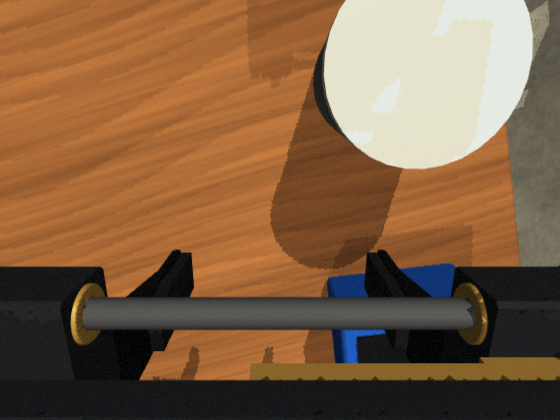

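The call was refused and the arm didn't move. I'll give every field in each row.

Call:
drive_tool --plan '[{"rx": 0,"ry": 0,"rz": -0.125,"x": -0.375,"y": -0.212,"z": -0.038,"fingers": 1},{"rx": 0,"ry": 0,"rz": -0.125,"x": -0.375,"y": -0.212,"z": -0.038,"fingers": 1},{"rx": 0,"ry": 0,"rz": -0.125,"x": -0.375,"y": -0.212,"z": -0.038,"fingers": 1},{"rx": 0,"ry": 0,"rz": -0.125,"x": -0.375,"y": -0.212,"z": -0.038,"fingers": 1},{"rx": 0,"ry": 0,"rz": -0.125,"x": -0.375,"y": -0.212,"z": -0.038,"fingers": 1},{"rx": 0,"ry": 0,"rz": -0.125,"x": -0.375,"y": -0.212,"z": -0.038,"fingers": 1},{"rx": 0,"ry": 0,"rz": -0.125,"x": -0.375,"y": -0.212,"z": -0.038,"fingers": 1},{"rx": 0,"ry": 0,"rz": -0.125,"x": -0.375,"y": -0.212,"z": -0.038,"fingers": 1},{"rx": 0,"ry": 0,"rz": -0.125,"x": -0.375,"y": -0.212,"z": -0.038,"fingers": 1}]' --squeeze 40

```text
time: 2.92
ee_pos: [0.4747, 0.293, 0.3302]
eef_rot: [-0.249, 0.968, 0.0, -0.0]
ft_force: [-0.6, 0.6, 0.1]
width: 0.0872
```

```bash
cat > look.py <<'E'
from h import *
np.set_printoptions(precision=4,suppress=True)
s=monitor.read_state(); print(s['time'],s['ee_pos'],psi(s),s['joint_positions'],s['joint_vel'],s['ft_force'])
c=cam('wrist','wrist2.png'); w=world(c); np.savez('w2.npz',w=w,**c)
b=(abs(w[...,0]-.47)<.06)&(abs(w[...,1]-.29)<.06)
m=b&(w[...,2]>.05)&(w[...,2]<.062); print('stand',cv2.minAreaRect(w[m][:,:2].astype(np.float32)*1000),np.median(w[m][:,2]))
m=b&(w[...,2]>.136)&(w[...,2]<.16); print('cap',m.sum(),cv2.minAreaRect(w[m][:,:2].astype(np.float32)*1000),np.median(w[m][:,2]))
m=b&(w[...,2]>.07)&(w[...,2]<.134); p=w[m]; print('hand',m.sum(),cv2.minAreaRect(p[:,:2].astype(np.float32)*1000))
for z in (.08,.09,.1,.11,.12,.13): 
  q=p[abs(p[:,2]-z)<.005]; print(z,len(q),q.mean(0) if len(q) else '')
E
python3 look.py
```

```text
2.925 [0.4747 0.293  0.3302] (np.float64(-151.13375333641196), array([-0.0002,  0.0004, -1.    ])) [-0.75    0.1623  0.1308  1.5926 -0.0219  1.3881  1.4577] [-0.0266 -0.0017 -0.0303  0.0055 -0.0039  0.0003 -0.0084] [-0.5916  0.6018  0.1452]
stand ((470.3658142089844, 287.5020446777344), (70.46741485595703, 55.95454025268555), 28.941837310791016) 0.05524935315592128
cap 788 ((469.7508544921875, 287.91522216796875), (23.550193786621094, 23.514263153076172), 28.164472579956055) 0.14034961726546244
hand 290 ((460.8203430175781, 282.5627136230469), (2.9565656185150146, 23.632400512695312), 29.240615844726562)
0.08 14 [0.4593 0.2833 0.0826]
0.09 46 [0.46   0.2821 0.0903]
0.1 50 [0.46   0.2822 0.1002]
0.11 54 [0.4599 0.2825 0.1099]
0.12 61 [0.46   0.2822 0.1198]
0.13 65 [0.46   0.2821 0.1298]
```

View pics/wrist2.png

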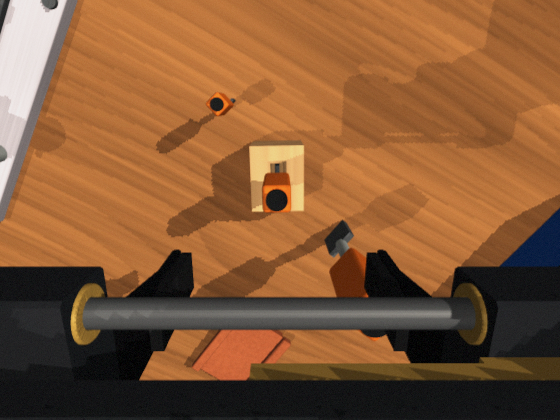

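Seen in the wrist view, the driver stands upright in its stand: cap at pixel (277,200), handle centre (0.470, 0.288), yaw about 29°. The big look-alike at (350,270) is clear of the fingers, so I'll descend and grip.

```bash
python3 -c "
from h import *
go([.470,.2878,.22],down(208.9));go([.470,.2878,.161],down(208.9))"
```

```text
t 2.975 x 0.0064 y -0.0036 z 0.1101 rx 0.0001 ry -0.0000 rz 0.0002  rows>= 1.76562315884522
t 2.975 x 0.0064 y -0.0037 z 0.1691 rx 0.0001 ry -0.0000 rz 0.0002  rows>= 2.708246149669557
```

Call:
drive_tool --plan '[{"rx": 0,"ry": 0,"rz": 0,"x": 0.0064,"y": -0.0037,"z": 0.05,"fingers": 0.7},{"rx": 0,"ry": 0,"rz": 0,"x": 0.0064,"y": -0.0037,"z": 0.11,"fingers": 0.6},{"rx": 0,"ry": 0,"rz": 0,"x": 0.0064,"y": -0.0037,"z": 0.169,"fingers": 0.6},{"rx": 0,"ry": 0,"rz": 0,"x": 0.0064,"y": -0.0037,"z": 0.169,"fingers": 0.6},{"rx": 0,"ry": 0,"rz": 0,"x": 0.0064,"y": -0.0037,"z": 0.169,"fingers": 0},{"rx": 0,"ry": 0,"rz": 0,"x": 0.0064,"y": -0.0037,"z": 0.169,"fingers": 0},{"rx": 0,"ry": 0,"rz": 0,"x": 0.0064,"y": -0.0037,"z": 0.169,"fingers": 0}]' --squeeze 40

```text
time: 3.85
ee_pos: [0.4716, 0.2872, 0.163]
eef_rot: [-0.25, 0.968, 0.001, 0.001]
ft_force: [-0.1, 0.7, -0.8]
width: 0.0299
```

Call:
drive_tool --plan '[{"rx": 0,"ry": 0,"rz": 0,"x": 0,"y": 0,"z": 0,"fingers": 0},{"rx": 0,"ry": 0,"rz": 0,"x": 0,"y": 0,"z": 0,"fingers": 0}]'

```text
time: 4.1
ee_pos: [0.4715, 0.2869, 0.1624]
eef_rot: [-0.25, 0.968, 0.0, 0.001]
ft_force: [-0.3, 0.0, 7.2]
width: 0.024
```

```bash
python3 -c "
from h import *
s=monitor.read_state();print(s['width'],s['ee_pos'],s['ft_force'])
go([.470,.2878,.161],down(208.9))"
```

```text
0.0239886308465964 [0.47146678 0.28688548 0.16238564] [-2.60387905e-01  1.49100731e-04  7.21034475e+00]
t 4.1 x 0.0008 y 0.0015 z 0.0014 rx 0.0001 ry 0.0003 rz 0.0000  rows>= 0.03544562543596584
```

```bash
python3 -c "
from h import *
go([.470,.2878,.29],down(208.9));go([.535,-.056,.36],down(180))"
```

```text
t 4.1 x 0.0006 y 0.0016 z -0.1276 rx 0.0001 ry 0.0003 rz 0.0000  rows>= 2.0420170713480283
t 4.1 x 0.1098 y -0.3308 z -0.1979 rx 0.0001 ry 0.0003 rz 0.0803  rows>= 6.41315363664459
```

Call:
drive_tool --plan '[{"rx": 0,"ry": 0,"rz": 0,"x": 0,"y": 0,"z": -0.06,"fingers": 0},{"rx": 0,"ry": 0,"rz": 0,"x": 0,"y": 0,"z": -0.12,"fingers": 0},{"rx": 0,"ry": 0,"rz": 0.08,"x": 0.11,"y": -0.331,"z": -0.198,"fingers": 0},{"rx": 0,"ry": 0,"rz": 0.08,"x": 0.11,"y": -0.331,"z": -0.198,"fingers": 0},{"rx": 0,"ry": 0,"rz": 0.08,"x": 0.11,"y": -0.331,"z": -0.198,"fingers": 0},{"rx": 0,"ry": 0,"rz": 0.08,"x": 0.11,"y": -0.331,"z": -0.198,"fingers": 0},{"rx": 0,"ry": 0,"rz": 0.08,"x": 0.11,"y": -0.331,"z": -0.198,"fingers": 0},{"rx": 0,"ry": 0,"rz": 0.08,"x": 0.11,"y": -0.331,"z": -0.198,"fingers": 0},{"rx": 0,"ry": 0,"rz": 0.08,"x": 0.11,"y": -0.331,"z": -0.198,"fingers": 0},{"rx": 0,"ry": 0,"rz": 0.08,"x": 0.11,"y": -0.331,"z": -0.198,"fingers": 0}]'

```text
time: 5.35
ee_pos: [0.5345, -0.0556, 0.3589]
eef_rot: [-0.001, 1.0, 0.0, -0.0]
ft_force: [0.6, 0.1, -1.2]
width: 0.0241
```

```bash
cat > look2.py <<'E'
from h import *
np.set_printoptions(precision=4,suppress=True)
s=monitor.read_state(); print(s['time'],s['ee_pos'],psi(s),s['joint_positions'],s['ft_force'],s['width'])
c=cam('wrist','wrist3.png'); w=world(c); np.savez('w3.npz',w=w,**c)
print(proj(c,[[.6015,-.0555,.144],[.47,-.0555,.09]]),c['camera_matrix'][0][0])
b=(abs(w[...,0]-.60)<.04)&(abs(w[...,1]+.055)<.035)
m=b&(w[...,2]>.135)&(w[...,2]<.155); print('head',m.sum(),cv2.minAreaRect(w[m][:,:2].astype(np.float32)*1000),cv2.minEnclosingCircle(w[m][:,:2].astype(np.float32)*1000),np.median(w[m][:,2]))
E
python3 look2.py
```

```text
5.35 [ 0.5345 -0.0556  0.3589] (np.float64(-179.86106057865507), array([-0.0007,  0.0006, -1.    ])) [-0.398   0.1035  0.4555  1.6098 -0.0464  1.4397  1.6347] [ 0.6473  0.1292 -1.2219] 0.024126089839434647
[[278.9713 267.1707]
 [279.0674 121.978 ]] 353.8044260933833
head 0 ((0.0, 0.0), (0.0, 0.0), 0.0) ((0.0, 0.0), 0.0) nan
  return _methods._mean(a, axis=axis, dtype=dtype,
  ret = ret.dtype.type(ret / rcount)
```

View pics/wrist3.png

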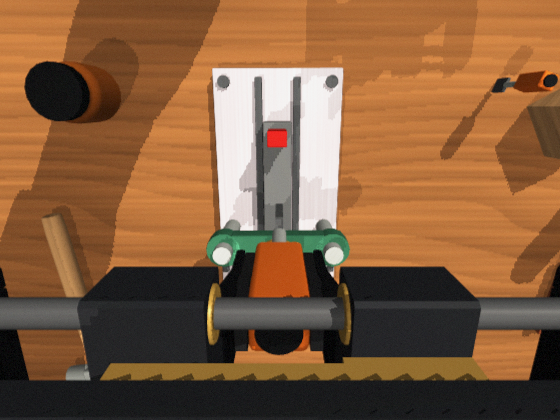

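The wrist image's top is toward the robot: jig at (278,150), red post at (277,138). The gripper and driver hide the screw head at about (279,267). I'll shift +x so it comes into view.

Call:
drive_tool --plan '[{"rx": 0,"ry": 0,"rz": 0,"x": -0.06,"y": 0,"z": 0,"fingers": 0},{"rx": 0,"ry": 0,"rz": 0,"x": -0.12,"y": 0,"z": 0,"fingers": 0},{"rx": 0,"ry": 0,"rz": 0,"x": -0.14,"y": 0,"z": 0,"fingers": 0},{"rx": 0,"ry": 0,"rz": 0,"x": -0.14,"y": 0,"z": 0,"fingers": 0}]'

```text
time: 5.9
ee_pos: [0.6754, -0.0542, 0.3573]
eef_rot: [-0.002, 1.0, -0.0, -0.001]
ft_force: [-0.6, -0.4, -1.7]
width: 0.0239
```

```bash
sed -i 's/wrist3/wrist4/;s/w3/w4/' look2.py
cat >> look2.py <<'E'
q=w[m]
m2=(w[...,2]>.1)&(w[...,2]<.112)&(abs(w[...,0]-.6)<.04); h=w[...,2]
m3=(abs(h-.09)<.006)&(w[...,0]<.55)&(abs(w[...,1]+.055)<.04); print('post',cv2.minAreaRect(w[m3][:,:2].astype(np.float32)*1000),np.median(w[m3][:,2]),m3.sum())
m4=(abs(h-.115)<.004)&(w[...,0]>.55)&(w[...,0]<.66)
for sgn in (1,-1):
  p=w[m4&((w[...,1]+.055)*sgn>.03)]; print('col',p.mean(0),len(p))
E
python3 look2.py
```

```text
5.9 [ 0.6754 -0.0542  0.3573] (np.float64(-179.753448338615), array([-0.0027, -0.0002, -1.    ])) [-0.3062  0.456   0.4809  1.2155 -0.2049  1.5197  1.7181] [-0.6199 -0.3706 -1.7436] 0.023897499239738728
[[277.826  113.8234]
 [278.3222 -43.9197]] 353.8044260933833
head 815 ((602.5288696289062, -56.644256591796875), (27.593412399291992, 25.81957244873047), 89.57992553710938) ((602.5924072265625, -56.89741134643555), 18.540470123291016) 0.14340003469001655
post ((0.0, 0.0), (0.0, 0.0), 0.0) nan 0
col [0.6021 0.0008 0.1142] 380
col [ 0.6024 -0.1145  0.1142] 380
  return _methods._mean(a, axis=axis, dtype=dtype,
  ret = ret.dtype.type(ret / rcount)
```

View pics/wrist4.png

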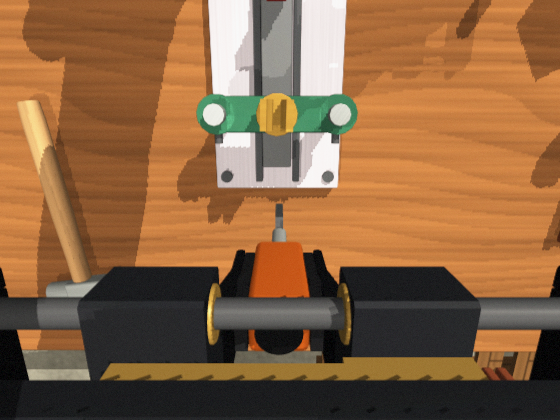

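Run:
```python
from h import *
np.set_printoptions(precision=4,suppress=True)
d=np.load('w4.npz'); im=d['color']; w=d['w']
cr=im[85:145,240:320]; cr2=im[190:260,245:315]
cv2.imwrite('pics/crop4.png',cv2.cvtColor(np.hstack([cv2.resize(cr,(533,400),interpolation=cv2.INTER_CUBIC)]),cv2.COLOR_RGB2BGR))
# slot: head region deeper / darker points
h=w[...,2]; b=(np.hypot(w[...,0]-.6025,w[...,1]+.0569)<.022)
top=b&(h>.140)&(h<.147); low=b&(h>.11)&(h<.1385)
print(top.sum(),low.sum())
p=w[top][:,:2]; c0=np.array([.6025,-.0569])
# rectangle fit of flats: slot along angle t : top points have |n.(p-c)|>7.5
best=[]
for t in np.arange(0,180,1):
    n=np.array([-np.sin(np.radians(t)),np.cos(np.radians(t))])
    for off in (-.001,-.0005,0,.0005,.001):
        dd=np.sort(abs((p-c0)@n-off)); best.append((dd[int(.03*len(dd))],t,off))
best.sort(reverse=True); print(best[:8])
m=(w[...,0]>.62)&(h>.17)&(h<.26)&(abs(w[...,1]+.055)<.02)
v,u=np.where(m)
for z in (.2,.21,.22,.23,.24,.25): 
  q=w[m&(abs(h-z)<.005)]; print(z,len(q),q.mean(0) if len(q) else '', q.min(0) if len(q) else '', q.max(0) if len(q) else '')
```

```text
740 608
[(np.float64(0.004602394182197801), np.int64(0), -0.0005), (np.float64(0.004569783452798772), np.int64(179), 0.0005), (np.float64(0.004562203376350441), np.int64(1), 0), (np.float64(0.004562025732338377), np.int64(177), 0), (np.float64(0.004558797251415003), np.int64(2), 0), (np.float64(0.0045152627179162845), np.int64(178), 0), (np.float64(0.0044899582466053495), np.int64(179), 0), (np.float64(0.004475066962265039), np.int64(3), 0)]
0.2 8 [ 0.6625 -0.0544  0.2027] [ 0.6623 -0.0565  0.2017] [ 0.6627 -0.0522  0.2048]
0.21 27 [ 0.6623 -0.0543  0.2099] [ 0.6621 -0.0565  0.2051] [ 0.6626 -0.0522  0.2144]
0.22 37 [ 0.6625 -0.0547  0.2201] [ 0.6622 -0.0571  0.2152] [ 0.6629 -0.0523  0.225 ]
0.23 132 [ 0.6661 -0.0547  0.2329] [ 0.6621 -0.0589  0.2252] [ 0.6736 -0.0504  0.235 ]
0.24 79 [ 0.6705 -0.0547  0.2397] [ 0.6641 -0.0588  0.235 ] [ 0.6731 -0.0505  0.245 ]
0.25 81 [ 0.6709 -0.0545  0.2499] [ 0.6698 -0.0586  0.2451] [ 0.6729 -0.0507  0.255 ]
```

View pics/crop4.png

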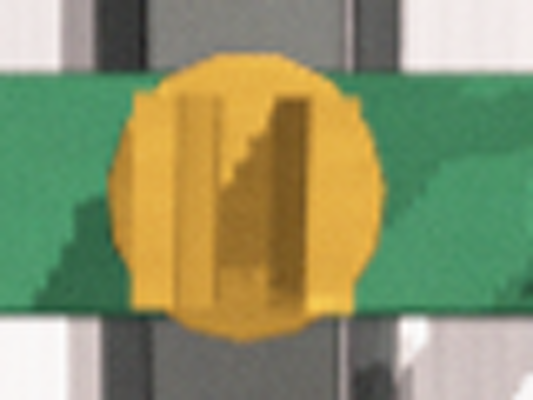

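The slot runs along world x to within a couple of degrees, with its centre at (0.6025, -0.0569). The held blade is at TCP (-1, 0) mm. Before going on I'll check whether the foot gap shows in the first pictures.

Run:
```python
from h import *
a=cv2.imread('pics/scene0.png')[195:255,215:290]; b=cv2.imread('pics/side0.png')[180:245,240:340]
cv2.imwrite('pics/crop0.png',np.hstack([cv2.resize(a,(375,300),interpolation=cv2.INTER_CUBIC),cv2.resize(b,(425,300),interpolation=cv2.INTER_CUBIC)]))
```

```text
(no output)
```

View pics/crop0.png

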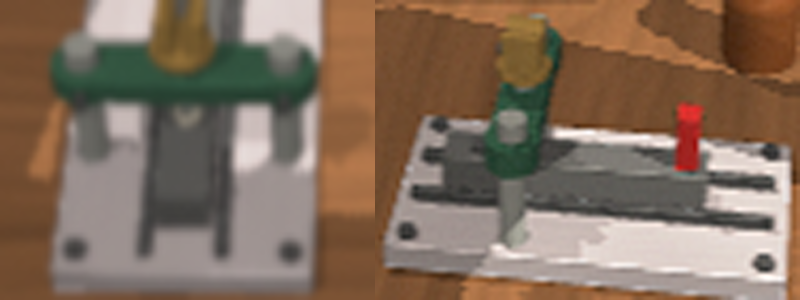

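```bash
python3 -c "
from h import *
go([.6035,-.0567,.315],down(180.5));go([.6035,-.0567,.276],down(180.5))"
```

```text
t 5.95 x 0.0710 y -0.0017 z 0.0433 rx 0.0000 ry -0.0003 rz -0.0008  rows>= 1.3307940854999731
t 5.95 x 0.0709 y -0.0017 z 0.0823 rx 0.0000 ry -0.0003 rz -0.0008  rows>= 1.7382553827506826
```

Call:
drive_tool --plan '[{"rx": 0,"ry": 0,"rz": 0,"x": 0.055,"y": -0.0017,"z": 0.02,"fingers": 0},{"rx": 0,"ry": 0,"rz": 0,"x": 0.071,"y": -0.0017,"z": 0.041,"fingers": 0},{"rx": 0,"ry": 0,"rz": 0,"x": 0.071,"y": -0.0017,"z": 0.041,"fingers": 0},{"rx": 0,"ry": 0,"rz": 0,"x": 0.071,"y": -0.0017,"z": 0.041,"fingers": 0}]'

```text
time: 6.45
ee_pos: [0.6041, -0.0573, 0.3196]
eef_rot: [-0.001, 1.0, 0.0, 0.001]
ft_force: [0.8, -0.2, -1.7]
width: 0.0241
```

```bash
python3 -c "
from h import *
print(psi())
go([.6035,-.0567,.276],down(180.5)); c=cam('wrist','wrist5.png')"
```

```text
(np.float64(-179.83860595398417), array([ 2.12452414e-03,  7.28492413e-04, -9.99997478e-01]))
t 6.45 x 0.0007 y 0.0006 z 0.0436 rx 0.0001 ry 0.0003 rz -0.0009  rows>= 0.6983971257924385
```

View pics/wrist5.png

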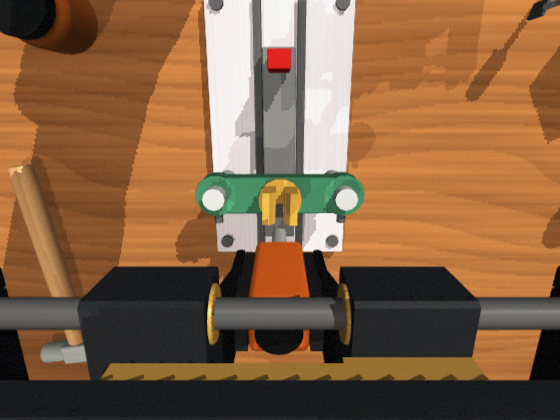

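The blade at (280,228) is in line with the slot at (280,205), so I'll lower it.

Call:
drive_tool --plan '[{"rx": 0,"ry": 0,"rz": 0,"x": 0,"y": 0,"z": 0.012,"fingers": 0},{"rx": 0,"ry": 0,"rz": 0,"x": 0,"y": 0,"z": 0.024,"fingers": 0},{"rx": 0,"ry": 0,"rz": 0,"x": 0,"y": 0,"z": 0.036,"fingers": 0},{"rx": 0,"ry": 0,"rz": 0,"x": 0,"y": 0,"z": 0.04,"fingers": 0},{"rx": 0,"ry": 0,"rz": 0,"x": 0,"y": 0,"z": 0.04,"fingers": 0}]'

```text
time: 7.12
ee_pos: [0.6035, -0.0576, 0.2777]
eef_rot: [-0.001, 1.0, 0.0, -0.001]
ft_force: [-0.3, 2.3, -1.2]
width: 0.0243
```

```bash
python3 -c "
from h import *
s=monitor.read_state();print(psi(),s['ee_pos'],s['ft_force'],s['torque'],s['joint_positions'])
go([.6035,-.0567,.274],down(180.5))"
```

```text
(np.float64(-179.87629186740992), array([-1.08743968e-03,  4.11532315e-04, -9.99999324e-01])) [ 0.60347293 -0.05758215  0.27766211] [-0.25880127  2.27464866 -1.21582455] [ 0.71131778  0.09018257 -0.00945753] [-0.36520014  0.31447719  0.48073663  1.55778865 -0.14903078  1.30697314
  1.70746924]
t 7.125 x -0.0000 y 0.0009 z 0.0037 rx 0.0001 ry -0.0002 rz -0.0010  rows>= 0.06027137240497186
```

Call:
drive_tool --plan '[{"rx": 0,"ry": 0,"rz": 0.02,"x": 0,"y": 0.0006,"z": 0.002,"fingers": 0},{"rx": 0,"ry": 0,"rz": 0.045,"x": 0,"y": 0.0006,"z": 0.0025,"fingers": 0},{"rx": 0,"ry": 0,"rz": 0.07,"x": 0,"y": 0.0006,"z": 0.003,"fingers": 0},{"rx": 0,"ry": 0,"rz": 0.095,"x": 0,"y": 0.0006,"z": 0.0035,"fingers": 0},{"rx": 0,"ry": 0,"rz": 0.12,"x": 0,"y": 0.0006,"z": 0.004,"fingers": 0},{"rx": 0,"ry": 0,"rz": 0.145,"x": 0,"y": 0.0006,"z": 0.0045,"fingers": 0},{"rx": 0,"ry": 0,"rz": 0.17,"x": 0,"y": 0.0006,"z": 0.005,"fingers": 0},{"rx": 0,"ry": 0,"rz": 0.195,"x": 0,"y": 0.0006,"z": 0.0055,"fingers": 0},{"rx": 0,"ry": 0,"rz": 0.22,"x": 0,"y": 0.0006,"z": 0.006,"fingers": 0},{"rx": 0,"ry": 0,"rz": 0.22,"x": 0,"y": 0.0006,"z": 0.006,"fingers": 0},{"rx": 0,"ry": 0,"rz": 0.22,"x": 0,"y": 0.0006,"z": 0.006,"fingers": 0}]'

```text
time: 8.5
ee_pos: [0.6038, -0.0576, 0.2724]
eef_rot: [0.635, 0.772, 0.0, 0.0]
ft_force: [0.4, -0.6, -0.7]
width: 0.0237
```

```bash
python3 -c "
from h import *
s=monitor.read_state();print(psi(),s['ee_pos'],s['ft_force'],s['torque'],s['joint_positions'],s['width']);cam('wrist','wrist6.png');cam('side','side6.png');s=monitor.read_state();print(s['ft_force'],s['torque'])"
```

```text
(np.float64(101.09667160264215), array([ 4.45774575e-04, -2.93511555e-04, -9.99999858e-01])) [ 0.60376607 -0.05756782  0.27236743] [ 0.35397509 -0.6073761  -0.74816632] [-0.02039555  0.05901586 -0.00849427] [-0.53029685  0.3501571   0.69775835  1.57383922 -0.23045982  1.30134299
  0.39277066] 0.023708413067910675
[ 0.70263629  0.28332857 -1.13195994] [-0.12619901 -0.01197546 -0.06894877]
```

View pics/wrist6.png

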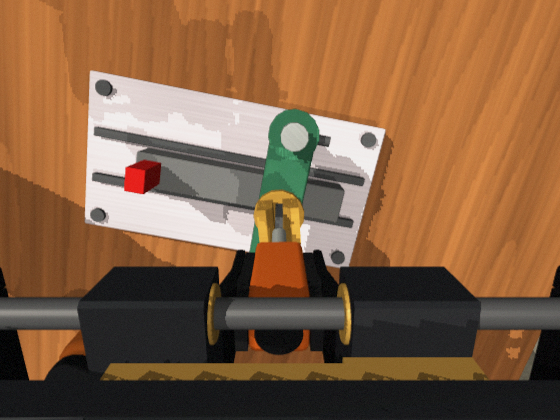

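View pics/side6.png

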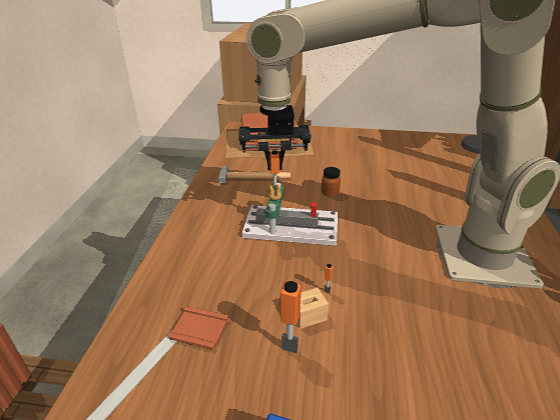

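The screw head turned with the driver. I'll locate the post from the third wrist picture, then let go and make a drag test.

Run:
```python
from h import *
np.set_printoptions(precision=4,suppress=True)
d=np.load('w3.npz'); w=d['w']; hsv=cv2.cvtColor(d['color'],cv2.COLOR_RGB2HSV)
m=((hsv[...,0]<8)|(hsv[...,0]>172))&(hsv[...,1]>180)&(abs(w[...,2]-.09)<.004)&(abs(w[...,1]+.057)<.03)
p=w[m]; print(len(p),p.mean(0),cv2.minAreaRect(p[:,:2].astype(np.float32)*1000))
m=(w[...,2]>.046)&(w[...,2]<.054)&(abs(w[...,1]+.057)<.02)&(w[...,0]<.6); print('block',cv2.minAreaRect(w[m][:,:2].astype(np.float32)*1000))
x=p.mean(0)
go([.6035,-.057,.345],down(101.1))
go([x[0]-.001,x[1],.20],down(180))
go([x[0]-.001,x[1],.126],down(180))
```

```text
316 [ 0.4861 -0.058   0.0893] ((486.1736755371094, -58.081600189208984), (15.070335388183594, 19.211496353149414), 0.22116541862487793)
block ((534.4285888671875, -58.09258270263672), (125.38629150390625, 31.85591697692871), 0.03818758949637413)
t 8.6 x 0.0005 y -0.0001 z -0.0727 rx 0.0000 ry 0.0000 rz -0.0002  rows>= 1.1639572526301987
t 8.6 x 0.0222 y -0.1165 z 0.0722 rx 0.0000 ry 0.0000 rz -0.2194  rows>= 7.380466433499583
t 8.6 x 0.0222 y -0.1165 z 0.1462 rx 0.0000 ry 0.0000 rz -0.2194  rows>= 7.380466433499583
```

Call:
drive_tool --plan '[{"rx": 0,"ry": 0,"rz": 0,"x": 0,"y": 0,"z": 0,"fingers": 0.7},{"rx": 0,"ry": 0,"rz": 0,"x": 0,"y": 0,"z": 0,"fingers": 0.7},{"rx": 0,"ry": 0,"rz": 0,"x": 0,"y": 0,"z": -0.05,"fingers": 0.7},{"rx": 0,"ry": 0,"rz": 0,"x": 0,"y": 0,"z": -0.08,"fingers": 0.7},{"rx": 0,"ry": 0,"rz": -0.03,"x": 0,"y": -0.02,"z": -0.08,"fingers": 0.6},{"rx": 0,"ry": 0,"rz": -0.06,"x": 0.005,"y": -0.06,"z": -0.07,"fingers": 0.6},{"rx": 0,"ry": 0,"rz": -0.09,"x": 0.022,"y": -0.1165,"z": -0.06,"fingers": 0.6},{"rx": 0,"ry": 0,"rz": -0.12,"x": 0.022,"y": -0.1165,"z": -0.03,"fingers": 0.6},{"rx": 0,"ry": 0,"rz": -0.15,"x": 0.022,"y": -0.1165,"z": 0.01,"fingers": 0.6},{"rx": 0,"ry": 0,"rz": -0.18,"x": 0.022,"y": -0.1165,"z": 0.06,"fingers": 0.6},{"rx": 0,"ry": 0,"rz": -0.219,"x": 0.022,"y": -0.1165,"z": 0.08,"fingers": 0.6},{"rx": 0,"ry": 0,"rz": -0.219,"x": 0.022,"y": -0.1165,"z": 0.08,"fingers": 0.6}]'

```text
time: 10.1
ee_pos: [0.4842, -0.0579, 0.1907]
eef_rot: [0.0, 1.0, -0.0, -0.001]
ft_force: [-0.1, -0.5, -0.1]
width: 0.0523
```

```bash
python3 -c "
from h import *
s=monitor.read_state();print(psi(s),s['ee_pos'],s['ft_force'],s['joint_positions']);cam('wrist','wrist7.png');go([.486,-.058,.126],down(180))"
```

```text
(np.float64(179.98670291118225), array([-2.78490135e-03, -5.63908794e-04, -9.99995963e-01])) [ 0.48418204 -0.0578744   0.19065407] [-0.06883198 -0.52644764 -0.08514918] [-0.56652248  0.12110076  0.63504102  1.96857706 -0.08052324  1.07945664
  1.67382843]
t 10.15 x -0.0013 y -0.0001 z 0.0655 rx -0.0001 ry -0.0002 rz 0.0002  rows>= 1.0489871742324834
```

View pics/wrist7.png

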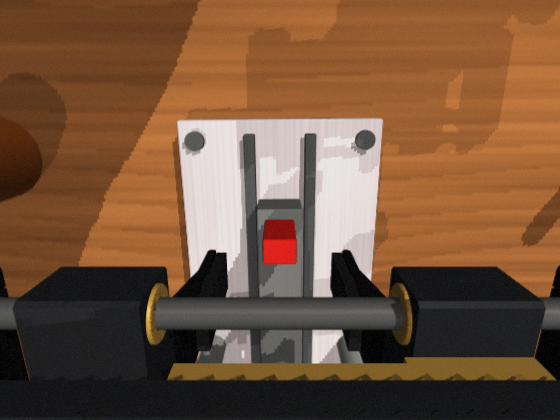

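Call:
drive_tool --plan '[{"rx": 0,"ry": 0,"rz": 0,"x": -0.001,"y": 0,"z": 0.05,"fingers": 0.5},{"rx": 0,"ry": 0,"rz": 0,"x": -0.001,"y": 0,"z": 0.064,"fingers": 0.4},{"rx": 0,"ry": 0,"rz": 0,"x": -0.001,"y": 0,"z": 0.064,"fingers": 0},{"rx": 0,"ry": 0,"rz": 0,"x": -0.001,"y": 0,"z": 0.064,"fingers": 0},{"rx": 0,"ry": 0,"rz": 0,"x": -0.001,"y": 0,"z": 0.064,"fingers": 0},{"rx": 0,"ry": 0,"rz": 0,"x": -0.001,"y": 0,"z": 0.064,"fingers": 0}]' --squeeze 20

```text
time: 10.9
ee_pos: [0.487, -0.0577, 0.1296]
eef_rot: [0.002, 1.0, 0.0, 0.001]
ft_force: [-1.1, -0.1, 6.8]
width: 0.0198
```

Call:
drive_tool --plan '[{"rx": 0,"ry": 0,"rz": 0,"x": 0.0005,"y": 0,"z": 0,"fingers": 0},{"rx": 0,"ry": 0,"rz": 0,"x": 0.0015,"y": 0,"z": 0,"fingers": 0},{"rx": 0,"ry": 0,"rz": 0,"x": 0.0025,"y": 0,"z": 0,"fingers": 0}]'

```text
time: 11.28
ee_pos: [0.4853, -0.0577, 0.1296]
eef_rot: [0.002, 1.0, 0.0, 0.002]
ft_force: [6.0, -0.7, 6.8]
width: 0.0198
```

Call:
drive_tool --plan '[{"rx": 0,"ry": 0,"rz": 0,"x": 0.001,"y": 0,"z": 0,"fingers": 0}]'

```text
time: 11.4
ee_pos: [0.4843, -0.0577, 0.1296]
eef_rot: [0.002, 1.0, 0.0, 0.002]
ft_force: [4.2, -0.2, 3.7]
width: 0.0198
```

Call:
drive_tool --plan '[{"rx": 0,"ry": 0,"rz": 0,"x": 0.001,"y": 0,"z": 0,"fingers": 0}]'

```text
time: 11.52
ee_pos: [0.4834, -0.0577, 0.1296]
eef_rot: [0.002, 1.0, 0.0, 0.002]
ft_force: [6.2, -0.3, 6.6]
width: 0.0196
```

Call:
drive_tool --plan '[{"rx": 0,"ry": 0,"rz": 0,"x": -0.001,"y": 0,"z": 0,"fingers": 0},{"rx": 0,"ry": 0,"rz": 0,"x": -0.002,"y": 0,"z": 0,"fingers": 0},{"rx": 0,"ry": 0,"rz": 0,"x": -0.003,"y": 0,"z": 0,"fingers": 0}]'

```text
time: 11.9
ee_pos: [0.4839, -0.0577, 0.1294]
eef_rot: [0.002, 1.0, 0.001, -0.001]
ft_force: [-13.4, -0.3, 23.6]
width: 0.0203
```

Call:
drive_tool --plan '[{"rx": 0,"ry": 0,"rz": 0,"x": -0.001,"y": 0,"z": 0,"fingers": 0}]'

```text
time: 12.02
ee_pos: [0.4843, -0.0577, 0.1292]
eef_rot: [0.002, 1.0, 0.001, -0.002]
ft_force: [-15.9, 0.7, 26.4]
width: 0.0196
```

Call:
drive_tool --plan '[{"rx": 0,"ry": 0,"rz": 0,"x": -0.001,"y": 0,"z": 0,"fingers": 0}]'

```text
time: 12.15
ee_pos: [0.4847, -0.0578, 0.1289]
eef_rot: [0.002, 1.0, 0.001, -0.003]
ft_force: [-17.4, 0.8, 24.6]
width: 0.0196
```

Gripping before the arm had settled left a vertical preload, and pushing back inward jammed, so that reading is spoilt. I'll open, settle, regrip and pull outward only.

Call:
drive_tool --plan '[{"rx": 0,"ry": 0,"rz": 0,"x": 0.002,"y": 0,"z": -0.001,"fingers": 0},{"rx": 0,"ry": 0,"rz": 0,"x": 0.002,"y": 0,"z": -0.002,"fingers": 0.35},{"rx": 0,"ry": 0,"rz": 0,"x": 0.002,"y": 0,"z": -0.002,"fingers": 0.35},{"rx": 0,"ry": 0,"rz": 0,"x": 0.002,"y": 0,"z": -0.002,"fingers": 0.35}]' --squeeze 20

```text
time: 12.65
ee_pos: [0.4847, -0.0577, 0.1302]
eef_rot: [0.002, 1.0, 0.0, 0.0]
ft_force: [-0.2, 0.2, -0.2]
width: 0.0301
```

```bash
cat > st.py <<'E'
from h import *
np.set_printoptions(precision=3,suppress=True)
s=monitor.read_state();print(s['time'],psi(s),s['ee_pos'],s['ft_force'],s['torque'],s['joint_torque'],s['width'])
E
python3 st.py
```

```text
12.65 (np.float64(179.75261656740417), array([ 0.,  0., -1.])) [ 0.485 -0.058  0.13 ] [-0.229  0.196 -0.167] [0.084 0.028 0.02 ] [ -0.004 -38.52    5.054 -31.98    0.055   0.072  -0.002] 0.030143210981687846
```

Call:
drive_tool --plan '[{"rx": 0,"ry": 0,"rz": 0,"x": 0,"y": 0,"z": 0,"fingers": 0},{"rx": 0,"ry": 0,"rz": 0,"x": 0,"y": 0,"z": 0,"fingers": 0},{"rx": 0,"ry": 0,"rz": 0,"x": 0,"y": 0,"z": 0,"fingers": 0}]' --squeeze 15

```text
time: 13.02
ee_pos: [0.4846, -0.0577, 0.1302]
eef_rot: [0.002, 1.0, 0.0, -0.0]
ft_force: [0.1, -0.2, -0.9]
width: 0.0199
```

Call:
drive_tool --plan '[{"rx": 0,"ry": 0,"rz": 0,"x": 0.001,"y": 0,"z": 0,"fingers": 0},{"rx": 0,"ry": 0,"rz": 0,"x": 0.002,"y": 0,"z": 0,"fingers": 0}]'

```text
time: 13.28
ee_pos: [0.4825, -0.0578, 0.1302]
eef_rot: [0.002, 1.0, 0.0, 0.0]
ft_force: [0.4, 0.1, -0.9]
width: 0.0202
```

Call:
drive_tool --plan '[{"rx": 0,"ry": 0,"rz": 0,"x": 0.001,"y": 0,"z": 0,"fingers": 0}]'

```text
time: 13.4
ee_pos: [0.4815, -0.0577, 0.1302]
eef_rot: [0.002, 1.0, 0.0, -0.0]
ft_force: [0.5, -0.5, -0.7]
width: 0.0194
```

Call:
drive_tool --plan '[{"rx": 0,"ry": 0,"rz": 0,"x": 0.001,"y": 0,"z": 0,"fingers": 0}]'

```text
time: 13.52
ee_pos: [0.4805, -0.0577, 0.1302]
eef_rot: [0.002, 1.0, 0.0, -0.0]
ft_force: [1.1, -1.1, -1.6]
width: 0.0199
```

```bash
python3 st.py
```

```text
13.525 (np.float64(179.75196108477965), array([-0.,  0., -1.])) [ 0.48  -0.058  0.13 ] [ 1.063 -1.052 -1.588] [ 0.031 -0.138 -0.001] [  0.079 -38.015   4.876 -32.26    0.04    0.254   0.019] 0.01993234372940959
```

```bash
python3 -c "
from h import *
go([.6036,-.0574,.348],down(101.1));go([.6036,-.0574,.271],down(101.1))"
```

```text
t 13.525 x -0.1231 y 0.0009 z -0.2178 rx -0.0000 ry -0.0000 rz 0.2185  rows>= 7.350650575602064
t 13.525 x -0.1231 y 0.0009 z -0.1408 rx -0.0000 ry -0.0000 rz 0.2185  rows>= 7.350650575602064
```

Call:
drive_tool --plan '[{"rx": 0,"ry": 0,"rz": 0,"x": 0,"y": 0,"z": 0,"fingers": 0.7},{"rx": 0,"ry": 0,"rz": 0,"x": 0,"y": 0,"z": -0.03,"fingers": 0.7},{"rx": 0,"ry": 0,"rz": 0.03,"x": 0,"y": 0,"z": -0.09,"fingers": 0.7},{"rx": 0,"ry": 0,"rz": 0.06,"x": 0,"y": 0,"z": -0.15,"fingers": 0.7},{"rx": 0,"ry": 0,"rz": 0.09,"x": 0,"y": 0,"z": -0.21,"fingers": 0.7},{"rx": 0,"ry": 0,"rz": 0.12,"x": -0.04,"y": 0,"z": -0.225,"fingers": 0.7},{"rx": 0,"ry": 0,"rz": 0.15,"x": -0.09,"y": 0.001,"z": -0.225,"fingers": 0.7},{"rx": 0,"ry": 0,"rz": 0.18,"x": -0.123,"y": 0.001,"z": -0.22,"fingers": 0.7},{"rx": 0,"ry": 0,"rz": 0.2185,"x": -0.123,"y": 0.001,"z": -0.218,"fingers": 0.7},{"rx": 0,"ry": 0,"rz": 0.2185,"x": -0.123,"y": 0.001,"z": -0.218,"fingers": 0.7}]'

```text
time: 14.78
ee_pos: [0.6038, -0.0573, 0.3475]
eef_rot: [0.637, 0.771, -0.001, -0.0]
ft_force: [-0.9, 0.7, 0.0]
width: 0.0606
```

```bash
python3 st.py; python3 -c "
from h import *
cam('wrist','wrist8.png')
go([.6036,-.0574,.271],down(101.1))"
```

```text
14.775 (np.float64(100.85706592952819), array([-0.001, -0.001, -1.   ])) [ 0.604 -0.057  0.348] [-0.858  0.682  0.033] [-0.047  0.064  0.006] [  0.137 -47.413   9.225 -38.581  -0.096   0.003  -0.093] 0.06064626555632969
t 14.825 x -0.0000 y -0.0001 z 0.0768 rx -0.0002 ry 0.0001 rz -0.0009  rows>= 1.2284019218697158
```

View pics/wrist8.png

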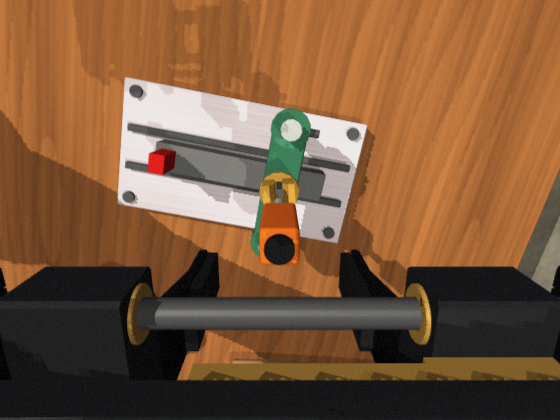

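Call:
drive_tool --plan '[{"rx": 0,"ry": 0,"rz": 0,"x": 0,"y": 0,"z": 0.05,"fingers": 0.6},{"rx": 0,"ry": 0,"rz": 0,"x": 0,"y": 0,"z": 0.077,"fingers": 0.5},{"rx": 0,"ry": 0,"rz": 0,"x": 0,"y": 0,"z": 0.077,"fingers": 0.4},{"rx": 0,"ry": 0,"rz": 0,"x": 0,"y": 0,"z": 0.077,"fingers": 0},{"rx": 0,"ry": 0,"rz": 0,"x": 0,"y": 0,"z": 0.077,"fingers": 0},{"rx": 0,"ry": 0,"rz": 0,"x": 0,"y": 0,"z": 0.077,"fingers": 0}]' --squeeze 40

```text
time: 15.58
ee_pos: [0.6041, -0.0575, 0.2727]
eef_rot: [0.635, 0.772, 0.001, 0.001]
ft_force: [-0.9, -1.3, 6.7]
width: 0.0234
```

```bash
python3 st.py
```

```text
15.575 (np.float64(101.09418463313602), array([ 0.002,  0.   , -1.   ])) [ 0.604 -0.057  0.273] [-0.927 -1.322  6.727] [-0.155  0.429  0.038] [ -0.144 -47.383   9.826 -34.991  -0.231  -0.434  -0.021] 0.023435616631153445
```

Call:
drive_tool --plan '[{"rx": 0,"ry": 0,"rz": 0.02,"x": 0,"y": 0,"z": 0,"fingers": 0},{"rx": 0,"ry": 0,"rz": 0.04,"x": 0,"y": 0,"z": 0,"fingers": 0},{"rx": 0,"ry": 0,"rz": 0.06,"x": 0,"y": 0,"z": 0.0005,"fingers": 0},{"rx": 0,"ry": 0,"rz": 0.08,"x": 0,"y": 0,"z": 0.001,"fingers": 0},{"rx": 0,"ry": 0,"rz": 0.08,"x": 0,"y": 0,"z": 0.001,"fingers": 0},{"rx": 0,"ry": 0,"rz": 0.08,"x": 0,"y": 0,"z": 0.001,"fingers": 0}]'

```text
time: 16.32
ee_pos: [0.6038, -0.0576, 0.2715]
eef_rot: [0.808, 0.59, 0.0, 0.0]
ft_force: [-3.2, 0.3, 6.8]
width: 0.0236
```

```bash
python3 st.py;python3 -c "
from h import *
P=psi()[0]
go([.6036,-.0574,.348],down(P));go([.480,-.058,.20],down(180));go([.480,-.058,.130],down(180))"
```

```text
16.325 (np.float64(72.28773760835895), array([ 0.001,  0.   , -1.   ])) [ 0.604 -0.058  0.271] [-3.151  0.26   6.8  ] [-0.145  0.97  -0.019] [ -0.456 -46.193  11.234 -35.294  -0.498  -1.134  -0.011] 0.023561921232007642
t 16.325 x 0.0001 y -0.0001 z -0.0765 rx 0.0001 ry -0.0001 rz -0.0000  rows>= 1.2246255001531818
t 16.325 x -0.0381 y -0.1178 z 0.0713 rx 0.0002 ry 0.0001 rz -0.2992  rows>= 10.066568392169925
t 16.325 x -0.0381 y -0.1179 z 0.1413 rx 0.0002 ry 0.0001 rz -0.2992  rows>= 10.066568392169925
```

Call:
drive_tool --plan '[{"rx": 0,"ry": 0,"rz": 0,"x": 0,"y": 0,"z": 0,"fingers": 0.7},{"rx": 0,"ry": 0,"rz": 0,"x": 0,"y": 0,"z": 0,"fingers": 0.7},{"rx": 0,"ry": 0,"rz": 0,"x": 0,"y": 0,"z": -0.05,"fingers": 0.7},{"rx": 0,"ry": 0,"rz": -0.02,"x": 0,"y": 0,"z": -0.08,"fingers": 0.7},{"rx": 0,"ry": 0,"rz": -0.05,"x": -0.01,"y": -0.04,"z": -0.08,"fingers": 0.6},{"rx": 0,"ry": 0,"rz": -0.08,"x": -0.025,"y": -0.08,"z": -0.07,"fingers": 0.6},{"rx": 0,"ry": 0,"rz": -0.11,"x": -0.038,"y": -0.118,"z": -0.06,"fingers": 0.6},{"rx": 0,"ry": 0,"rz": -0.14,"x": -0.038,"y": -0.118,"z": -0.03,"fingers": 0.6},{"rx": 0,"ry": 0,"rz": -0.17,"x": -0.038,"y": -0.118,"z": 0,"fingers": 0.6},{"rx": 0,"ry": 0,"rz": -0.2,"x": -0.038,"y": -0.118,"z": 0.03,"fingers": 0.6},{"rx": 0,"ry": 0,"rz": -0.23,"x": -0.038,"y": -0.118,"z": 0.05,"fingers": 0.6},{"rx": 0,"ry": 0,"rz": -0.26,"x": -0.038,"y": -0.118,"z": 0.07,"fingers": 0.6}]'

```text
time: 17.82
ee_pos: [0.4796, -0.0575, 0.1996]
eef_rot: [0.124, 0.992, 0.0, 0.0]
ft_force: [0.6, -0.2, -0.4]
width: 0.0522
```

Call:
drive_tool --plan '[{"rx": 0,"ry": 0,"rz": -0.03,"x": 0,"y": 0,"z": 0,"fingers": 0.5},{"rx": 0,"ry": 0,"rz": -0.039,"x": 0,"y": 0,"z": 0,"fingers": 0.5},{"rx": 0,"ry": 0,"rz": -0.039,"x": 0,"y": 0,"z": 0,"fingers": 0.5}]'

```text
time: 18.2
ee_pos: [0.4797, -0.0576, 0.2002]
eef_rot: [0.005, 1.0, 0.0, 0.0]
ft_force: [0.2, 0.5, 1.1]
width: 0.0439
```

```bash
python3 st.py;python3 -c "
from h import *
go([.4805,-.058,.130],down(180))"
```

```text
18.2 (np.float64(179.43631046280032), array([ 0.,  0., -1.])) [ 0.48  -0.058  0.2  ] [0.159 0.549 1.105] [0.03  0.009 0.003] [  0.087 -28.353   2.817 -35.352   0.064   0.071   0.709] 0.043909892839646185
t 18.2 x -0.0008 y -0.0004 z 0.0702 rx 0.0000 ry 0.0000 rz -0.0016  rows>= 1.1240138900018342
```

Call:
drive_tool --plan '[{"rx": 0,"ry": 0,"rz": 0,"x": -0.001,"y": 0,"z": 0.05,"fingers": 0.4},{"rx": 0,"ry": 0,"rz": 0,"x": -0.001,"y": 0,"z": 0.07,"fingers": 0.4},{"rx": 0,"ry": 0,"rz": 0,"x": -0.001,"y": 0,"z": 0.07,"fingers": 0.35},{"rx": 0,"ry": 0,"rz": 0,"x": -0.001,"y": 0,"z": 0.07,"fingers": 0.35},{"rx": 0,"ry": 0,"rz": 0,"x": -0.001,"y": 0,"z": 0.07,"fingers": 0},{"rx": 0,"ry": 0,"rz": 0,"x": -0.001,"y": 0,"z": 0.07,"fingers": 0},{"rx": 0,"ry": 0,"rz": 0,"x": -0.001,"y": 0,"z": 0.07,"fingers": 0}]' --squeeze 15

```text
time: 19.08
ee_pos: [0.4811, -0.0575, 0.131]
eef_rot: [0.005, 1.0, 0.0, 0.001]
ft_force: [-1.9, -0.7, 7.5]
width: 0.02
```

Call:
drive_tool --plan '[{"rx": 0,"ry": 0,"rz": 0,"x": 0.001,"y": 0,"z": 0,"fingers": 0},{"rx": 0,"ry": 0,"rz": 0,"x": 0.002,"y": 0,"z": 0,"fingers": 0}]'

```text
time: 19.32
ee_pos: [0.4801, -0.0574, 0.131]
eef_rot: [0.004, 1.0, 0.0, 0.002]
ft_force: [5.8, -0.5, 0.4]
width: 0.0197
```

Call:
drive_tool --plan '[{"rx": 0,"ry": 0,"rz": 0,"x": 0.001,"y": 0,"z": 0,"fingers": 0}]'

```text
time: 19.45
ee_pos: [0.4791, -0.0574, 0.131]
eef_rot: [0.004, 1.0, 0.0, 0.002]
ft_force: [6.3, 0.2, -0.7]
width: 0.0196
```

Call:
drive_tool --plan '[{"rx": 0,"ry": 0,"rz": 0,"x": 0.001,"y": 0,"z": 0,"fingers": 0}]'

```text
time: 19.58
ee_pos: [0.4781, -0.0574, 0.131]
eef_rot: [0.004, 1.0, 0.0, 0.002]
ft_force: [7.0, -1.1, 0.4]
width: 0.0197
```

```bash
python3 st.py
```

```text
19.575 (np.float64(179.4868139617781), array([ 0.004,  0.   , -1.   ])) [ 0.478 -0.057  0.131] [ 6.954 -1.11   0.362] [ 0.089 -1.305  0.   ] [  0.538 -32.677   6.258 -27.902   0.394   2.104   0.006] 0.01968992013059222
```

The preload is back (torque -1.3 N m), so this reading can't be trusted. I'll regrip with the arm settled.

Call:
drive_tool --plan '[{"rx": 0,"ry": 0,"rz": 0,"x": 0,"y": 0,"z": 0,"fingers": 0.35},{"rx": 0,"ry": 0,"rz": 0,"x": 0,"y": 0,"z": 0,"fingers": 0.35},{"rx": 0,"ry": 0,"rz": 0,"x": 0,"y": 0,"z": 0,"fingers": 0.35},{"rx": 0,"ry": 0,"rz": 0,"x": 0,"y": 0,"z": 0,"fingers": 0.35}]'

```text
time: 20.08
ee_pos: [0.4765, -0.0576, 0.1301]
eef_rot: [0.005, 1.0, 0.0, -0.0]
ft_force: [-0.2, 0.3, 0.5]
width: 0.0303
```

```bash
python3 st.py
```

```text
20.075 (np.float64(179.46908541360366), array([-0.,  0., -1.])) [ 0.477 -0.058  0.13 ] [-0.238  0.287  0.471] [ 0.061  0.005 -0.065] [ -0.003 -33.702   6.108 -31.69    0.056   0.078  -0.001] 0.030317574226220168
```

Call:
drive_tool --plan '[{"rx": 0,"ry": 0,"rz": 0,"x": 0,"y": 0,"z": 0,"fingers": 0},{"rx": 0,"ry": 0,"rz": 0,"x": 0,"y": 0,"z": 0,"fingers": 0},{"rx": 0,"ry": 0,"rz": 0,"x": 0,"y": 0,"z": 0,"fingers": 0}]'

```text
time: 20.45
ee_pos: [0.4766, -0.0575, 0.1302]
eef_rot: [0.005, 1.0, 0.0, -0.0]
ft_force: [0.4, 0.5, -0.6]
width: 0.0198
```

```bash
python3 st.py
```

```text
20.45 (np.float64(179.47977686974176), array([-0.,  0., -1.])) [ 0.477 -0.058  0.13 ] [ 0.447  0.542 -0.582] [0.072 0.034 0.036] [  0.167 -33.766   6.288 -31.78    0.055   0.075  -0.071] 0.01984894994339053
```

Call:
drive_tool --plan '[{"rx": 0,"ry": 0,"rz": 0,"x": 0.001,"y": 0,"z": 0,"fingers": 0},{"rx": 0,"ry": 0,"rz": 0,"x": 0.002,"y": 0,"z": 0,"fingers": 0}]'

```text
time: 20.7
ee_pos: [0.4751, -0.0575, 0.1304]
eef_rot: [0.005, 1.0, -0.0, 0.001]
ft_force: [3.9, -0.1, -3.4]
width: 0.02
```

```bash
python3 st.py
```

```text
20.7 (np.float64(179.4828268674083), array([ 0.001, -0.   , -1.   ])) [ 0.475 -0.057  0.13 ] [ 3.903 -0.09  -3.4  ] [ 0.127 -0.88   0.073] [  0.522 -33.637   6.417 -30.523   0.284   1.396  -0.019] 0.019999060507791207
```

Call:
drive_tool --plan '[{"rx": 0,"ry": 0,"rz": 0,"x": 0.001,"y": 0,"z": 0,"fingers": 0}]'

```text
time: 20.82
ee_pos: [0.4738, -0.0575, 0.1303]
eef_rot: [0.005, 1.0, 0.0, 0.0]
ft_force: [4.0, -0.9, -2.9]
width: 0.0198
```

Call:
drive_tool --plan '[{"rx": 0,"ry": 0,"rz": 0,"x": 0.001,"y": 0,"z": 0,"fingers": 0}]'

```text
time: 20.95
ee_pos: [0.4728, -0.0575, 0.1303]
eef_rot: [0.005, 1.0, 0.0, 0.0]
ft_force: [4.2, 0.2, -3.9]
width: 0.0196
```

```bash
python3 st.py
```

```text
20.95 (np.float64(179.4815481958409), array([ 0.001,  0.   , -1.   ])) [ 0.473 -0.057  0.13 ] [ 4.194  0.186 -3.86 ] [ 0.089 -0.899 -0.013] [  0.527 -33.111   6.244 -30.305   0.295   1.477  -0.026] 0.019636141776773437
```

The settled pull reads about 4.0 N. Allowing about 0.5 N of base drag, that puts the foot squeeze at roughly 1.2 mm, which agrees with the 1.25 mm turned since the free reading. That is a little too much, so I'll go back and ease it about 0.18 rad.

```bash
python3 -c "
from h import *
go([.6036,-.0574,.348],down(72.3));go([.6036,-.0574,.270],down(72.3))"
```

```text
t 20.95 x -0.1309 y 0.0013 z -0.2176 rx 0.0001 ry 0.0000 rz 0.2977  rows>= 10.016967482940062
t 20.95 x -0.1309 y 0.0012 z -0.1396 rx 0.0001 ry 0.0000 rz 0.2977  rows>= 10.016967482940062
```

Call:
drive_tool --plan '[{"rx": 0,"ry": 0,"rz": 0,"x": 0,"y": 0,"z": 0,"fingers": 0.7},{"rx": 0,"ry": 0,"rz": 0,"x": 0,"y": 0,"z": -0.03,"fingers": 0.7},{"rx": 0,"ry": 0,"rz": 0.029,"x": 0,"y": 0,"z": -0.09,"fingers": 0.7},{"rx": 0,"ry": 0,"rz": 0.058,"x": 0,"y": 0,"z": -0.15,"fingers": 0.7},{"rx": 0,"ry": 0,"rz": 0.087,"x": 0,"y": 0,"z": -0.21,"fingers": 0.7},{"rx": 0,"ry": 0,"rz": 0.116,"x": -0.04,"y": 0,"z": -0.225,"fingers": 0.7},{"rx": 0,"ry": 0,"rz": 0.145,"x": -0.09,"y": 0.001,"z": -0.225,"fingers": 0.7},{"rx": 0,"ry": 0,"rz": 0.174,"x": -0.131,"y": 0.001,"z": -0.22,"fingers": 0.7},{"rx": 0,"ry": 0,"rz": 0.203,"x": -0.131,"y": 0.001,"z": -0.218,"fingers": 0.7},{"rx": 0,"ry": 0,"rz": 0.232,"x": -0.131,"y": 0.001,"z": -0.218,"fingers": 0.7},{"rx": 0,"ry": 0,"rz": 0.261,"x": -0.131,"y": 0.001,"z": -0.215,"fingers": 0.7},{"rx": 0,"ry": 0,"rz": 0.29,"x": -0.131,"y": 0.001,"z": -0.21,"fingers": 0.7}]'

```text
time: 22.45
ee_pos: [0.6032, -0.0579, 0.3399]
eef_rot: [0.795, 0.607, -0.0, -0.001]
ft_force: [-0.1, 0.7, 0.6]
width: 0.0611
```

Call:
drive_tool --plan '[{"rx": 0,"ry": 0,"rz": 0.008,"x": 0,"y": 0,"z": 0,"fingers": 0.7}]'

```text
time: 22.58
ee_pos: [0.603, -0.0576, 0.3395]
eef_rot: [0.809, 0.588, -0.001, -0.001]
ft_force: [0.9, 1.1, -0.3]
width: 0.061
```

```bash
python3 st.py; python3 -c "
from h import *
c=cam('wrist','wrist9.png'); np.savez('w9.npz',w=world(c),**c)
go([.6036,-.0574,.270],down(72.3))"
```

```text
22.575 (np.float64(71.9692611142544), array([-0.002,  0.   , -1.   ])) [ 0.603 -0.058  0.339] [ 0.873  1.056 -0.294] [-0.091  0.083  0.017] [  0.25  -45.082  15.68  -36.407  -0.079  -0.032  -0.284] 0.06099403764751781
t 22.625 x 0.0004 y 0.0005 z 0.0696 rx -0.0003 ry 0.0001 rz -0.0010  rows>= 1.1140356244822596
```

View pics/wrist9.png

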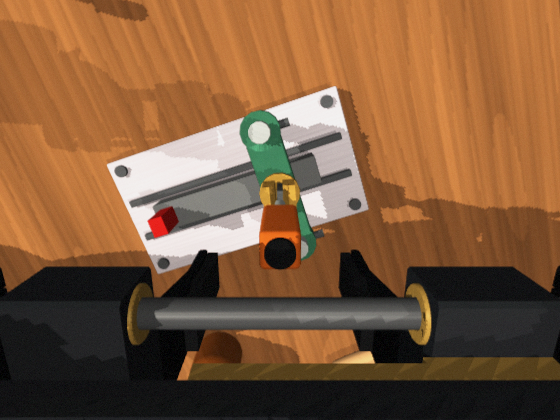

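Call:
drive_tool --plan '[{"rx": 0,"ry": 0,"rz": 0,"x": 0,"y": 0,"z": 0.05,"fingers": 0.6},{"rx": 0,"ry": 0,"rz": 0,"x": 0,"y": 0,"z": 0.068,"fingers": 0.5},{"rx": 0,"ry": 0,"rz": 0,"x": 0,"y": 0,"z": 0.068,"fingers": 0.4},{"rx": 0,"ry": 0,"rz": 0,"x": 0,"y": 0,"z": 0.068,"fingers": 0},{"rx": 0,"ry": 0,"rz": 0,"x": 0,"y": 0,"z": 0.068,"fingers": 0},{"rx": 0,"ry": 0,"rz": 0,"x": 0,"y": 0,"z": 0.068,"fingers": 0},{"rx": 0,"ry": 0,"rz": 0,"x": 0,"y": 0,"z": 0.068,"fingers": 0}]' --squeeze 40

```text
time: 23.5
ee_pos: [0.604, -0.0579, 0.2735]
eef_rot: [0.808, 0.589, 0.001, 0.0]
ft_force: [-1.3, 0.3, 6.7]
width: 0.0237
```

```bash
python3 st.py
```

```text
23.5 (np.float64(72.20247929264494), array([ 0.001,  0.   , -1.   ])) [ 0.604 -0.058  0.273] [-1.282  0.323  6.75 ] [0.033 0.717 0.069] [  0.177 -44.621  15.949 -33.712  -0.214  -0.875  -0.035] 0.0236534621323598
```

Call:
drive_tool --plan '[{"rx": 0,"ry": 0,"rz": -0.02,"x": 0,"y": 0,"z": -0.0015,"fingers": 0},{"rx": 0,"ry": 0,"rz": -0.04,"x": 0,"y": 0,"z": -0.002,"fingers": 0},{"rx": 0,"ry": 0,"rz": -0.055,"x": 0,"y": 0,"z": -0.002,"fingers": 0},{"rx": 0,"ry": 0,"rz": -0.055,"x": 0,"y": 0,"z": -0.002,"fingers": 0},{"rx": 0,"ry": 0,"rz": -0.055,"x": 0,"y": 0,"z": -0.002,"fingers": 0}]'

```text
time: 24.12
ee_pos: [0.6038, -0.0577, 0.2744]
eef_rot: [0.695, 0.719, 0.0, 0.0]
ft_force: [-0.5, -0.4, -0.7]
width: 0.0235
```

```bash
python3 st.py;python3 -c "
from h import *
P=psi()[0]
c=cam('wrist','wrist10.png')
go([.6036,-.0574,.348],down(P));go([.473,-.058,.20],down(180));go([.473,-.058,.130],down(180))"
```

```text
24.125 (np.float64(91.878467166819), array([ 0.,  0., -1.])) [ 0.604 -0.058  0.274] [-0.527 -0.405 -0.747] [-0.115 -0.116 -0.041] [  0.123 -47.974  15.321 -36.25    0.016   0.271   0.051] 0.023524540836180906
t 24.175 x 0.0003 y -0.0001 z -0.0737 rx 0.0001 ry 0.0000 rz 0.0001  rows>= 1.1787646665277591
t 24.175 x 0.0040 y -0.1307 z 0.0743 rx 0.0000 ry 0.0000 rz -0.2447  rows>= 8.233839300881863
t 24.175 x 0.0040 y -0.1308 z 0.1443 rx 0.0000 ry 0.0000 rz -0.2447  rows>= 8.233839300881863
```

View pics/wrist10.png

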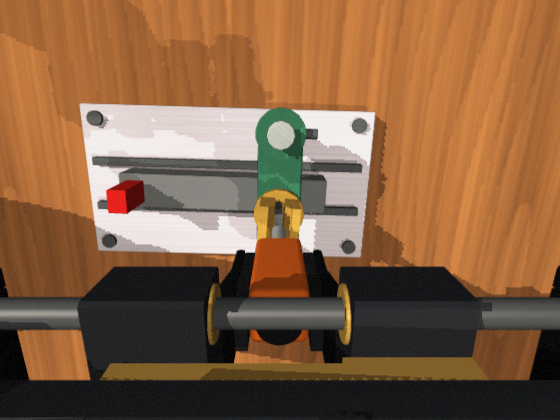

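Call:
drive_tool --plan '[{"rx": 0,"ry": 0,"rz": 0,"x": 0,"y": 0,"z": 0,"fingers": 0.7},{"rx": 0,"ry": 0,"rz": 0,"x": 0,"y": 0,"z": 0,"fingers": 0.7},{"rx": 0,"ry": 0,"rz": 0,"x": 0,"y": 0,"z": -0.05,"fingers": 0.7},{"rx": 0,"ry": 0,"rz": -0.02,"x": 0,"y": 0,"z": -0.08,"fingers": 0.7},{"rx": 0,"ry": 0,"rz": -0.05,"x": 0,"y": -0.04,"z": -0.08,"fingers": 0.6},{"rx": 0,"ry": 0,"rz": -0.08,"x": 0.002,"y": -0.09,"z": -0.07,"fingers": 0.6},{"rx": 0,"ry": 0,"rz": -0.11,"x": 0.004,"y": -0.131,"z": -0.06,"fingers": 0.6},{"rx": 0,"ry": 0,"rz": -0.14,"x": 0.004,"y": -0.131,"z": -0.03,"fingers": 0.6},{"rx": 0,"ry": 0,"rz": -0.17,"x": 0.004,"y": -0.131,"z": 0.02,"fingers": 0.5},{"rx": 0,"ry": 0,"rz": -0.2,"x": 0.004,"y": -0.131,"z": 0.05,"fingers": 0.5},{"rx": 0,"ry": 0,"rz": -0.23,"x": 0.004,"y": -0.131,"z": 0.07,"fingers": 0.5},{"rx": 0,"ry": 0,"rz": -0.2445,"x": 0.004,"y": -0.131,"z": 0.075,"fingers": 0.5}]'

```text
time: 25.68
ee_pos: [0.4719, -0.0584, 0.198]
eef_rot: [-0.002, 1.0, -0.0, -0.001]
ft_force: [0.4, 0.6, 0.4]
width: 0.0437
```

```bash
python3 st.py;python3 -c "
from h import *
go([.473,-.058,.130],down(180))"
```

```text
25.675 (np.float64(-179.7589342926398), array([-0.002, -0.001, -1.   ])) [ 0.472 -0.058  0.198] [0.418 0.559 0.404] [-0.014  0.052  0.046] [ -1.145 -19.492   3.921 -34.368  -0.092  -0.008  -0.696] 0.04369751767433859
t 25.675 x -0.0012 y 0.0004 z 0.0680 rx -0.0001 ry -0.0003 rz 0.0007  rows>= 1.0888922164048456
```

Call:
drive_tool --plan '[{"rx": 0,"ry": 0,"rz": 0,"x": -0.001,"y": 0.0004,"z": 0.05,"fingers": 0.4},{"rx": 0,"ry": 0,"rz": 0,"x": -0.001,"y": 0.0004,"z": 0.068,"fingers": 0.35},{"rx": 0,"ry": 0,"rz": 0,"x": -0.001,"y": 0.0004,"z": 0.068,"fingers": 0.35},{"rx": 0,"ry": 0,"rz": 0,"x": -0.001,"y": 0.0004,"z": 0.068,"fingers": 0.35},{"rx": 0,"ry": 0,"rz": 0,"x": -0.001,"y": 0.0004,"z": 0.068,"fingers": 0.35},{"rx": 0,"ry": 0,"rz": 0,"x": -0.001,"y": 0.0004,"z": 0.068,"fingers": 0.35},{"rx": 0,"ry": 0,"rz": 0,"x": -0.001,"y": 0.0004,"z": 0.068,"fingers": 0},{"rx": 0,"ry": 0,"rz": 0,"x": -0.001,"y": 0.0004,"z": 0.068,"fingers": 0},{"rx": 0,"ry": 0,"rz": 0,"x": -0.001,"y": 0.0004,"z": 0.068,"fingers": 0}]' --squeeze 15

```text
time: 26.8
ee_pos: [0.4737, -0.0578, 0.1314]
eef_rot: [-0.0, 1.0, 0.0, 0.0]
ft_force: [-0.9, 0.5, 2.9]
width: 0.0197
```

Call:
drive_tool --plan '[{"rx": 0,"ry": 0,"rz": 0,"x": 0.001,"y": 0,"z": 0,"fingers": 0},{"rx": 0,"ry": 0,"rz": 0,"x": 0.002,"y": 0,"z": 0,"fingers": 0}]'

```text
time: 27.05
ee_pos: [0.472, -0.0579, 0.1314]
eef_rot: [-0.0, 1.0, -0.0, 0.001]
ft_force: [3.5, 0.1, -1.1]
width: 0.0199
```

```bash
python3 st.py
```

```text
27.05 (np.float64(-179.9780951093695), array([ 0.001, -0.   , -1.   ])) [ 0.472 -0.058  0.131] [ 3.532  0.09  -1.138] [ 0.072 -0.723 -0.011] [  0.408 -28.257   8.492 -29.636   0.288   1.139   0.029] 0.019929136971475248
```

Call:
drive_tool --plan '[{"rx": 0,"ry": 0,"rz": 0,"x": 0.001,"y": 0,"z": 0,"fingers": 0}]'

```text
time: 27.18
ee_pos: [0.4709, -0.0579, 0.1314]
eef_rot: [-0.0, 1.0, -0.0, 0.0]
ft_force: [4.2, 0.8, 0.6]
width: 0.02
```

```bash
python3 st.py
```

```text
27.175 (np.float64(-179.98175595646353), array([ 0.001, -0.   , -1.   ])) [ 0.471 -0.058  0.131] [4.206 0.769 0.63 ] [ 0.029 -0.787 -0.016] [  0.387 -27.908   8.333 -29.362   0.295   1.227   0.033] 0.01995534851682974
```

Call:
drive_tool --plan '[{"rx": 0,"ry": 0,"rz": 0,"x": 0.001,"y": 0,"z": 0,"fingers": 0}]'

```text
time: 27.3
ee_pos: [0.4698, -0.0579, 0.1314]
eef_rot: [-0.0, 1.0, -0.0, 0.0]
ft_force: [4.4, 0.5, -0.8]
width: 0.0199
```

```bash
python3 st.py
```

```text
27.3 (np.float64(-179.98757230820237), array([ 0.001, -0.   , -1.   ])) [ 0.47  -0.058  0.131] [ 4.394  0.513 -0.796] [ 0.014 -0.8    0.018] [  0.388 -27.566   8.193 -29.084   0.305   1.316   0.035] 0.01994778523460788
```

Call:
drive_tool --plan '[{"rx": 0,"ry": 0,"rz": 0,"x": -0.001,"y": 0,"z": 0,"fingers": 0},{"rx": 0,"ry": 0,"rz": 0,"x": -0.002,"y": 0,"z": 0,"fingers": 0},{"rx": 0,"ry": 0,"rz": 0,"x": -0.003,"y": 0,"z": 0,"fingers": 0}]'

```text
time: 27.68
ee_pos: [0.4704, -0.058, 0.1311]
eef_rot: [0.0, 1.0, 0.001, -0.003]
ft_force: [-15.0, 0.7, 20.2]
width: 0.0199
```

```bash
python3 st.py
```

```text
27.675 (np.float64(179.98523125228118), array([-0.006,  0.002, -1.   ])) [ 0.47  -0.058  0.131] [-14.96    0.746  20.2  ] [ 0.283  3.189 -0.066] [ -0.386 -25.42    7.015 -32.386  -0.699  -4.759  -0.012] 0.019923921003746087
```

Call:
drive_tool --plan '[{"rx": 0,"ry": 0,"rz": 0,"x": -0.001,"y": 0,"z": 0,"fingers": 0}]'

```text
time: 27.8
ee_pos: [0.4709, -0.058, 0.1308]
eef_rot: [0.0, 1.0, 0.001, -0.004]
ft_force: [-15.5, 1.0, 18.6]
width: 0.0197
```

```bash
python3 st.py
```

```text
27.8 (np.float64(179.98138690958245), array([-0.007,  0.002, -1.   ])) [ 0.471 -0.058  0.131] [-15.467   0.953  18.623] [0.269 3.441 0.002] [ -0.448 -26.085   7.221 -33.681  -0.817  -5.174  -0.012] 0.019665786981844128
```

Pushing in while pinched binds again (-15 N with +20 N of lift), so I won't push with a pinched grip. Drag is still about 4.1 N, so I'll compare the slot angle in wrist9 and wrist10 to see whether the easing turned the screw.

Run:
```python
from h import *
a=cv2.imread('pics/wrist8.png')[165:225,245:315]; b=cv2.imread('pics/wrist9.png')[165:225,245:315]; c=cv2.imread('pics/wrist10.png')[180:240,245:315]
cv2.imwrite('pics/crop9.png',np.hstack([cv2.resize(x,(266,228),interpolation=cv2.INTER_CUBIC) for x in (a,b,c)]))
```

```text
(no output)
```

View pics/crop9.png

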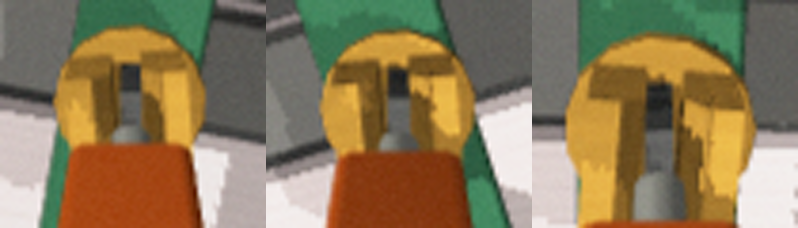

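Run:
```python
from h import *
b=cv2.imread('pics/wrist9.png')[170:208,255:303]; c=cv2.imread('pics/wrist10.png')[185:232,250:308]
cv2.imwrite('pics/crop10.png',np.hstack([cv2.resize(x,(395,s),interpolation=cv2.INTER_LANCZOS4)[:313] for x,s in ((b,313),(c,320))]))
```

```text
(no output)
```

View pics/crop10.png

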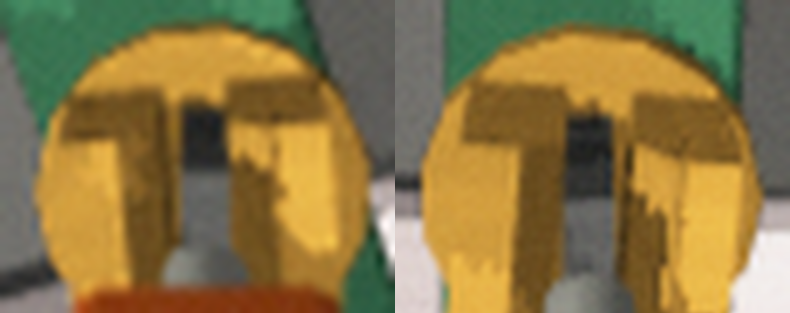

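In the crops the slot sits about 5.5° off the driver on opposite sides. So the slot turned about 9.5° (0.165 rad, 0.41 mm) and the squeeze is now about 0.95 mm. I'll ease it another 6° or so, then stow the driver.

```bash
python3 -c "
from h import *
go([.6036,-.0576,.345],down(91.9))"
```

```text
t 27.8 x -0.1311 y 0.0008 z -0.2152 rx -0.0007 ry -0.0011 rz 0.2447  rows>= 8.231951111630325
```

Call:
drive_tool --plan '[{"rx": 0,"ry": 0,"rz": 0,"x": 0.003,"y": 0,"z": 0,"fingers": 0.7},{"rx": 0,"ry": 0,"rz": 0,"x": 0.002,"y": 0,"z": -0.01,"fingers": 0.7},{"rx": 0,"ry": 0,"rz": 0.029,"x": 0,"y": 0,"z": -0.07,"fingers": 0.7},{"rx": 0,"ry": 0,"rz": 0.058,"x": 0,"y": 0,"z": -0.13,"fingers": 0.7},{"rx": 0,"ry": 0,"rz": 0.087,"x": 0,"y": 0,"z": -0.19,"fingers": 0.7},{"rx": 0,"ry": 0,"rz": 0.116,"x": -0.02,"y": 0,"z": -0.22,"fingers": 0.7},{"rx": 0,"ry": 0,"rz": 0.145,"x": -0.07,"y": 0.001,"z": -0.22,"fingers": 0.7},{"rx": 0,"ry": 0,"rz": 0.174,"x": -0.13,"y": 0.001,"z": -0.22,"fingers": 0.7},{"rx": 0,"ry": 0,"rz": 0.203,"x": -0.13,"y": 0.001,"z": -0.218,"fingers": 0.7},{"rx": 0,"ry": 0,"rz": 0.232,"x": -0.13,"y": 0.001,"z": -0.215,"fingers": 0.7},{"rx": 0,"ry": 0,"rz": 0.2447,"x": -0.13,"y": 0.001,"z": -0.21,"fingers": 0.7},{"rx": 0,"ry": 0,"rz": 0.2447,"x": -0.13,"y": 0.001,"z": -0.21,"fingers": 0.7}]'

```text
time: 29.3
ee_pos: [0.6034, -0.0569, 0.3412]
eef_rot: [0.697, 0.717, -0.001, -0.0]
ft_force: [0.1, -0.2, -0.2]
width: 0.0614
```

```bash
python3 st.py; python3 -c "
from h import *
c=cam('wrist','wrist11.png')
go([.6038,-.0576,.2735],down(91.9))
cv2.imwrite('pics/crop11.png',cv2.resize(cv2.cvtColor(c['color'],cv2.COLOR_RGB2BGR)[150:290,200:360],(640,560)))"
```

```text
29.3 (np.float64(91.64488070532553), array([-0.001, -0.001, -1.   ])) [ 0.603 -0.057  0.341] [ 0.081 -0.238 -0.211] [-0.039  0.009 -0.024] [  0.45  -44.484  19.47  -34.541  -0.06   -0.01    0.478] 0.061367712772743964
t 29.35 x -0.0008 y 0.0004 z 0.0679 rx -0.0001 ry 0.0001 rz -0.0011  rows>= 1.086917839577894
```

View pics/crop11.png

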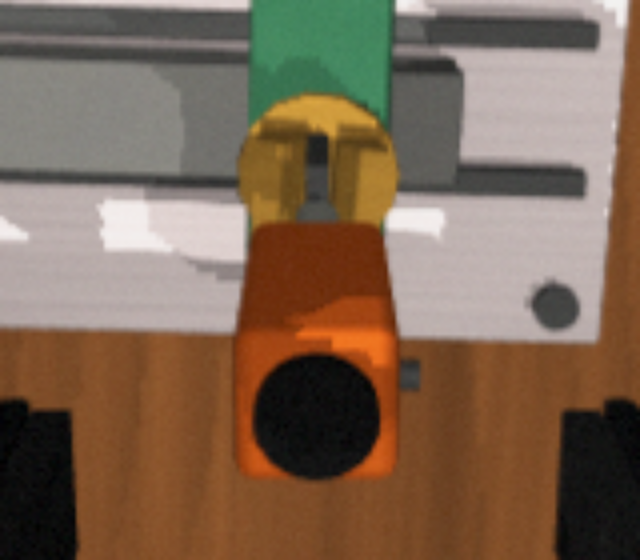

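Call:
drive_tool --plan '[{"rx": 0,"ry": 0,"rz": 0,"x": 0,"y": 0,"z": 0.045,"fingers": 0.6},{"rx": 0,"ry": 0,"rz": 0,"x": 0,"y": 0,"z": 0.067,"fingers": 0.5},{"rx": 0,"ry": 0,"rz": 0,"x": 0,"y": 0,"z": 0.067,"fingers": 0.4},{"rx": 0,"ry": 0,"rz": 0,"x": 0,"y": 0,"z": 0.067,"fingers": 0.35},{"rx": 0,"ry": 0,"rz": 0,"x": 0,"y": 0,"z": 0.067,"fingers": 0},{"rx": 0,"ry": 0,"rz": 0,"x": 0,"y": 0,"z": 0.067,"fingers": 0},{"rx": 0,"ry": 0,"rz": 0,"x": 0,"y": 0,"z": 0.067,"fingers": 0}]' --squeeze 40

```text
time: 30.22
ee_pos: [0.6039, -0.057, 0.2752]
eef_rot: [0.695, 0.719, 0.0, 0.0]
ft_force: [-1.6, 0.8, 6.9]
width: 0.0239
```

```bash
python3 st.py
```

```text
30.225 (np.float64(91.92649382258949), array([ 0.001,  0.   , -1.   ])) [ 0.604 -0.057  0.275] [-1.596  0.763  6.868] [ 0.011  0.513 -0.056] [  0.076 -44.622  19.389 -31.701  -0.194  -0.604   0.017] 0.023920740352157775
```

Call:
drive_tool --plan '[{"rx": 0,"ry": 0,"rz": -0.009,"x": 0,"y": 0,"z": -0.0015,"fingers": 0},{"rx": 0,"ry": 0,"rz": -0.017,"x": 0,"y": 0,"z": -0.002,"fingers": 0},{"rx": 0,"ry": 0,"rz": -0.017,"x": 0,"y": 0,"z": -0.002,"fingers": 0},{"rx": 0,"ry": 0,"rz": -0.017,"x": 0,"y": 0,"z": -0.002,"fingers": 0}]'

```text
time: 30.72
ee_pos: [0.6036, -0.0568, 0.2762]
eef_rot: [0.656, 0.755, 0.0, 0.0]
ft_force: [1.0, -0.4, -3.1]
width: 0.0239
```

```bash
python3 st.py
```

```text
30.725 (np.float64(97.97967851882026), array([ 0.,  0., -1.])) [ 0.604 -0.057  0.276] [ 0.962 -0.444 -3.145] [-0.217 -0.293  0.003] [ -0.091 -47.803  20.73  -34.684   0.076   0.546   0.053] 0.02389497801974608
```

Call:
drive_tool --plan '[{"rx": 0,"ry": 0,"rz": 0.012,"x": 0,"y": 0,"z": -0.001,"fingers": 0},{"rx": 0,"ry": 0,"rz": 0.012,"x": 0,"y": 0,"z": -0.02,"fingers": 0},{"rx": 0,"ry": 0,"rz": 0.012,"x": 0,"y": 0,"z": -0.05,"fingers": 0},{"rx": 0,"ry": 0,"rz": 0.012,"x": 0,"y": 0,"z": -0.06,"fingers": 0}]'

```text
time: 31.22
ee_pos: [0.604, -0.0574, 0.3389]
eef_rot: [0.683, 0.73, 0.001, 0.001]
ft_force: [-0.8, 0.3, -1.1]
width: 0.0238
```

```bash
python3 st.py; python3 -c "
from h import *
go([.470,.288,.335],down(208.9));go([.470,.288,.335],down(28.9))"
```

```text
31.225 (np.float64(93.77111203376387), array([ 0.003, -0.   , -1.   ])) [ 0.604 -0.057  0.339] [-0.763  0.35  -1.116] [-0.104  0.053  0.025] [ -0.427 -45.529  19.465 -36.175  -0.023   0.164  -0.032] 0.023847006251765297
t 31.225 x 0.3535 y -0.1110 z 0.0035 rx 0.0002 ry 0.0005 rz -0.3198  rows>= 10.759714150157349
t 31.225 x 0.3535 y -0.1110 z 0.0035 rx 0.0004 ry -0.0002 rz 0.1802  rows>= 6.0627392394721085
```

Call:
drive_tool --plan '[{"rx": 0,"ry": 0,"rz": -0.029,"x": 0.06,"y": -0.01,"z": 0,"fingers": 0},{"rx": 0,"ry": 0,"rz": -0.058,"x": 0.11,"y": -0.03,"z": 0,"fingers": 0},{"rx": 0,"ry": 0,"rz": -0.087,"x": 0.16,"y": -0.05,"z": 0,"fingers": 0},{"rx": 0,"ry": 0,"rz": -0.116,"x": 0.21,"y": -0.07,"z": 0,"fingers": 0},{"rx": 0,"ry": 0,"rz": -0.145,"x": 0.25,"y": -0.08,"z": 0,"fingers": 0},{"rx": 0,"ry": 0,"rz": -0.174,"x": 0.28,"y": -0.09,"z": 0,"fingers": 0},{"rx": 0,"ry": 0,"rz": -0.203,"x": 0.31,"y": -0.1,"z": 0,"fingers": 0},{"rx": 0,"ry": 0,"rz": -0.232,"x": 0.33,"y": -0.105,"z": 0,"fingers": 0},{"rx": 0,"ry": 0,"rz": -0.261,"x": 0.3535,"y": -0.111,"z": 0.005,"fingers": 0},{"rx": 0,"ry": 0,"rz": -0.29,"x": 0.3535,"y": -0.111,"z": 0.05,"fingers": 0},{"rx": 0,"ry": 0,"rz": -0.3198,"x": 0.3535,"y": -0.111,"z": 0.09,"fingers": 0},{"rx": 0,"ry": 0,"rz": -0.3198,"x": 0.3535,"y": -0.111,"z": 0.09,"fingers": 0}]'

```text
time: 32.72
ee_pos: [0.4687, 0.2878, 0.2443]
eef_rot: [-0.249, 0.969, -0.001, -0.002]
ft_force: [-0.5, 1.1, -0.6]
width: 0.0237
```

```bash
python3 st.py
python3 - <<'E'
from h import *
np.set_printoptions(precision=4,suppress=True)
c=cam('wrist','wrist12.png'); w=world(c); h=w[...,2]
s=monitor.read_state(); print(s['ee_pos'])
ax=np.array([np.cos(np.radians(208.9)),np.sin(np.radians(208.9))]); ay=np.array([-ax[1],ax[0]])
d=w[...,:2]-s['ee_pos'][:2]; u=d@ax; v=d@ay
m=(abs(u)<.03)&(abs(v)<.02)&(h>.06)&(h<.17)
for z in np.arange(.065,.17,.01):
  k=m&(abs(h-z)<.005)
  if k.sum()>3: print(round(z,3),k.sum(),'u',u[k].min(),u[k].max(),'v',v[k].min(),v[k].max(),h[k].min())
go([.470,.2878,.1615],down(208.9))
E
```

```text
32.725 (np.float64(-151.20828110652107), array([-0.004, -0.003, -1.   ])) [0.469 0.288 0.244] [-0.529  1.076 -0.599] [ 0.025  0.044 -0.015] [  0.416 -36.154   8.093 -34.769  -0.197  -0.765   2.517] 0.02371212031267085
[0.4698 0.2882 0.2464]
0.085 16 u 0.01350622875812177 0.014064099772979174 v -0.0017695454734993382 0.0026442820989676886 0.08342218438861526
0.095 27 u 0.01344145323323992 0.014069094654761593 v -0.0017231747834861818 0.0025831018209268013 0.09012856877026329
0.105 31 u 0.01322334940605459 0.014059408289045582 v -0.0016921510968394581 0.0024598568412431228 0.10001017398226891
0.115 139 u 0.0017056340063631027 0.014123585317686108 v -0.004240198192297961 0.004405598058509891 0.11017724910201937
0.125 75 u 0.0023969307148939242 0.006323820345947361 v -0.004170790032298079 0.004245104789497007 0.12001472624493809
0.135 45 u 0.004055062691225314 0.006490213492717737 v -0.003392673487584767 0.00404684996803601 0.13003200612614238
0.155 59 u 0.010521638016326886 0.013862404982467783 v -0.01164195979055639 0.011995355826858099 0.15667390175745063
0.165 331 u 0.01003815262190165 0.014010057992772398 v -0.01205874535265782 0.01192253216871476 0.16001610743361264
t 32.775 x -0.0001 y -0.0004 z 0.0849 rx -0.0001 ry -0.0002 rz -0.0009  rows>= 1.3589322936892398
```

View pics/wrist12.png

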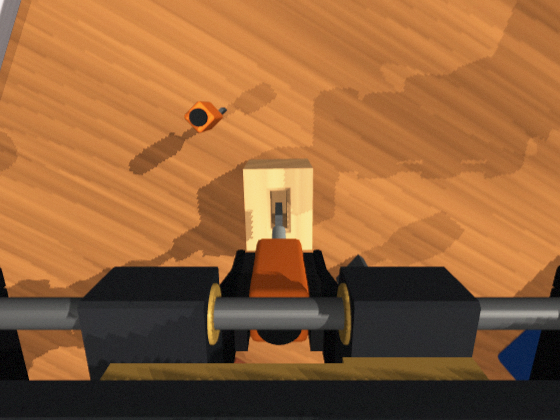

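Call:
drive_tool --plan '[{"rx": 0,"ry": 0,"rz": 0,"x": -0.002,"y": -0.0005,"z": 0.015,"fingers": 0},{"rx": 0,"ry": 0,"rz": 0,"x": -0.002,"y": -0.0005,"z": 0.03,"fingers": 0},{"rx": 0,"ry": 0,"rz": 0,"x": -0.002,"y": -0.0005,"z": 0.045,"fingers": 0},{"rx": 0,"ry": 0,"rz": 0,"x": -0.002,"y": -0.0005,"z": 0.06,"fingers": 0},{"rx": 0,"ry": 0,"rz": 0,"x": -0.002,"y": -0.0005,"z": 0.07,"fingers": 0},{"rx": 0,"ry": 0,"rz": 0,"x": -0.002,"y": -0.0005,"z": 0.072,"fingers": 0},{"rx": 0,"ry": 0,"rz": 0,"x": -0.002,"y": -0.0005,"z": 0.072,"fingers": 0}]'

```text
time: 33.65
ee_pos: [0.472, 0.2892, 0.1744]
eef_rot: [-0.249, 0.968, 0.0, 0.0]
ft_force: [-0.5, 0.8, -1.0]
width: 0.0237
```

```bash
python3 st.py
```

```text
33.65 (np.float64(-151.16088469463904), array([ 0.,  0., -1.])) [0.472 0.289 0.174] [-0.515  0.81  -0.986] [ 0.043 -0.028 -0.063] [  0.025 -42.778  11.458 -33.773   0.017   0.031   0.025] 0.023685344011434132
```

Call:
drive_tool --plan '[{"rx": 0,"ry": 0,"rz": 0,"x": 0,"y": 0,"z": 0.002,"fingers": 0},{"rx": 0,"ry": 0,"rz": 0,"x": 0,"y": 0,"z": 0.002,"fingers": 0.5},{"rx": 0,"ry": 0,"rz": 0,"x": 0,"y": 0,"z": 0.002,"fingers": 0.6},{"rx": 0,"ry": 0,"rz": 0,"x": 0,"y": 0,"z": 0.002,"fingers": 0.6},{"rx": 0,"ry": 0,"rz": 0,"x": 0,"y": 0,"z": -0.05,"fingers": 0.6},{"rx": 0,"ry": 0,"rz": 0,"x": 0,"y": 0,"z": -0.1,"fingers": 0.6},{"rx": 0,"ry": 0,"rz": 0,"x": 0,"y": 0,"z": -0.14,"fingers": 0.6},{"rx": 0,"ry": 0,"rz": 0,"x": 0,"y": 0,"z": -0.14,"fingers": 0.6}]'

```text
time: 34.65
ee_pos: [0.473, 0.2896, 0.3172]
eef_rot: [-0.249, 0.968, 0.001, 0.002]
ft_force: [-0.9, -0.6, -1.1]
width: 0.0525
```

```bash
sed 's/wrist2.png/wrist13.png/;s/w2.npz/w13.npz/' look.py > look3.py; python3 look3.py;  python3 -c "
from h import *
go([.47,-.058,.25],down(180))"
```

```text
34.65 [0.473  0.2896 0.3172] (np.float64(-151.15089344372618), array([ 0.0034,  0.004 , -1.    ])) [-1.456   0.216   0.9619  1.6573 -0.1827  1.358   1.6073] [ 0.0085  0.0355 -0.0202  0.0718 -0.017  -0.0361  0.012 ] [-0.8702 -0.612  -1.0891]
stand ((470.4259033203125, 287.65631103515625), (70.48078918457031, 55.75519561767578), 29.97798728942871) 0.05525732664757882
cap 841 ((470.9793395996094, 290.6209716796875), (23.32593536376953, 23.419206619262695), 28.32994842529297) 0.14036188811661504
hand 365 ((461.9394226074219, 285.55633544921875), (3.4409303665161133, 24.08792495727539), 28.958919525146484)
0.08 20 [0.4611 0.2844 0.0831]
0.09 53 [0.461  0.2851 0.0898]
0.1 71 [0.4612 0.2846 0.0998]
0.11 64 [0.4611 0.2849 0.1102]
0.12 77 [0.4611 0.2849 0.1197]
0.13 80 [0.4609 0.2853 0.1299]
t 34.7 x 0.1698 y -0.3033 z 0.0645 rx 0.0003 ry 0.0003 rz 0.0802  rows>= 5.656257617357017
```

View pics/wrist13.png

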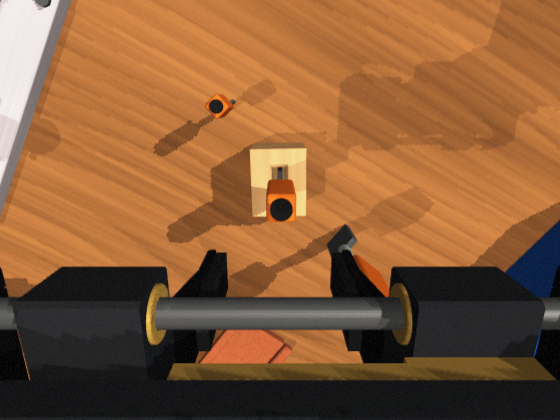

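The driver is upright in its stand, with the cap at the same 0.140 m height as at the start. The test pulls have already drawn the block about 16 mm. I'll push it back with shut fingers from the robot side, then do the real draw.

```bash
python3 -c "
from h import *
go([.435,-.058,.25],down(180));go([.435,-.058,.138],down(180))"
```

```text
t 34.7 x 0.2005 y -0.2864 z 0.0644 rx 0.0003 ry 0.0003 rz 0.0802  rows>= 5.687459336443926
t 34.7 x 0.2007 y -0.2865 z 0.1764 rx 0.0003 ry 0.0003 rz 0.0802  rows>= 6.268679225400406
```

Call:
drive_tool --plan '[{"rx": 0,"ry": 0,"rz": 0.02,"x": 0.03,"y": -0.05,"z": 0,"fingers": 0},{"rx": 0,"ry": 0,"rz": 0.04,"x": 0.07,"y": -0.1,"z": 0,"fingers": 0},{"rx": 0,"ry": 0,"rz": 0.06,"x": 0.105,"y": -0.15,"z": 0.01,"fingers": 0},{"rx": 0,"ry": 0,"rz": 0.08,"x": 0.14,"y": -0.2,"z": 0.03,"fingers": 0},{"rx": 0,"ry": 0,"rz": 0.0802,"x": 0.175,"y": -0.25,"z": 0.06,"fingers": 0},{"rx": 0,"ry": 0,"rz": 0.0802,"x": 0.2,"y": -0.286,"z": 0.1,"fingers": 0},{"rx": 0,"ry": 0,"rz": 0.0802,"x": 0.2,"y": -0.286,"z": 0.15,"fingers": 0},{"rx": 0,"ry": 0,"rz": 0.0802,"x": 0.2,"y": -0.286,"z": 0.176,"fingers": 0},{"rx": 0,"ry": 0,"rz": 0.0802,"x": 0.2,"y": -0.286,"z": 0.176,"fingers": 0},{"rx": 0,"ry": 0,"rz": 0.0802,"x": 0.2,"y": -0.286,"z": 0.176,"fingers": 0}]'

```text
time: 35.95
ee_pos: [0.4331, -0.0587, 0.1367]
eef_rot: [0.001, 1.0, -0.002, -0.002]
ft_force: [-0.0, -0.3, -0.1]
width: 0.0003
```

```bash
python3 st.py; python3 -c "
from h import *
cam('wrist','wrist14.png')"
```

```text
35.95 (np.float64(179.8832870308991), array([-0.004, -0.004, -1.   ])) [ 0.433 -0.059  0.137] [-0.045 -0.309 -0.105] [ 0.048 -0.027 -0.003] [  0.575 -11.998   4.74  -30.973  -0.94   -0.466   0.949] 0.00029319740442959716
```

View pics/wrist14.png

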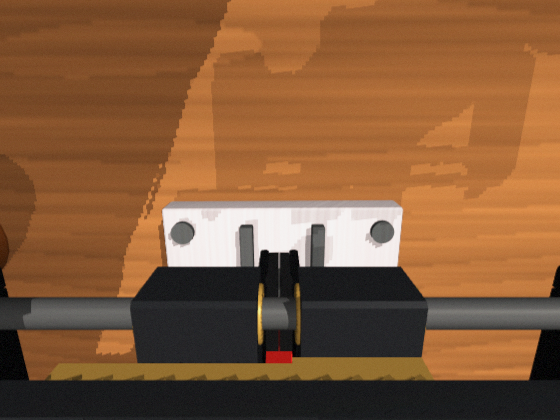

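Call:
drive_tool --plan '[{"rx": 0,"ry": 0,"rz": 0,"x": -0.01,"y": 0,"z": 0,"fingers": 0},{"rx": 0,"ry": 0,"rz": 0,"x": -0.016,"y": 0,"z": 0,"fingers": 0},{"rx": 0,"ry": 0,"rz": 0,"x": -0.019,"y": 0,"z": 0,"fingers": 0},{"rx": 0,"ry": 0,"rz": 0,"x": -0.022,"y": 0,"z": 0,"fingers": 0}]'

```text
time: 36.5
ee_pos: [0.456, -0.0577, 0.1384]
eef_rot: [0.0, 1.0, 0.001, -0.001]
ft_force: [-5.3, -0.1, 4.7]
width: 0.0008
```

Call:
drive_tool --plan '[{"rx": 0,"ry": 0,"rz": 0,"x": -0.002,"y": 0,"z": 0,"fingers": 0}]'

```text
time: 36.62
ee_pos: [0.4581, -0.0577, 0.1384]
eef_rot: [0.0, 1.0, 0.0, -0.001]
ft_force: [-5.8, -0.2, 4.7]
width: 0.0005
```

Call:
drive_tool --plan '[{"rx": 0,"ry": 0,"rz": 0,"x": -0.002,"y": 0,"z": 0,"fingers": 0}]'

```text
time: 36.75
ee_pos: [0.46, -0.0577, 0.1384]
eef_rot: [0.0, 1.0, 0.0, -0.001]
ft_force: [-7.3, 0.2, 5.4]
width: 0.0003
```

Call:
drive_tool --plan '[{"rx": 0,"ry": 0,"rz": 0,"x": -0.002,"y": 0,"z": 0,"fingers": 0},{"rx": 0,"ry": 0,"rz": 0,"x": -0.004,"y": 0,"z": 0,"fingers": 0}]'

```text
time: 37.0
ee_pos: [0.4641, -0.0577, 0.1384]
eef_rot: [0.0, 1.0, 0.0, -0.001]
ft_force: [-6.5, 0.4, 4.5]
width: 0.0004
```

Call:
drive_tool --plan '[{"rx": 0,"ry": 0,"rz": 0,"x": -0.002,"y": 0,"z": 0,"fingers": 0},{"rx": 0,"ry": 0,"rz": 0,"x": -0.004,"y": 0,"z": 0,"fingers": 0}]'

```text
time: 37.25
ee_pos: [0.4681, -0.0577, 0.1384]
eef_rot: [0.0, 1.0, 0.0, -0.001]
ft_force: [-6.4, -0.4, 3.8]
width: 0.0001
```

```bash
python3 st.py
```

```text
37.25 (np.float64(179.97594801269994), array([-0.001,  0.001, -1.   ])) [ 0.468 -0.058  0.138] [-6.405 -0.408  3.798] [0.051 1.154 0.008] [ -0.701 -25.733   9.252 -33.085  -0.305  -1.71   -0.083] 0.000118564120817609
```

```bash
python3 -c "
from h import *
go([.4855,-.058,.21],down(180));go([.4855,-.058,.130],down(180))"
```

```text
t 37.25 x -0.0173 y -0.0002 z -0.0717 rx 0.0001 ry -0.0002 rz -0.0001  rows>= 1.1792571132789502
t 37.25 x -0.0174 y -0.0003 z 0.0083 rx 0.0001 ry -0.0002 rz -0.0001  rows>= 0.30826035402147267
```

Call:
drive_tool --plan '[{"rx": 0,"ry": 0,"rz": 0,"x": 0.008,"y": 0,"z": -0.005,"fingers": 0},{"rx": 0,"ry": 0,"rz": 0,"x": 0.008,"y": 0,"z": -0.05,"fingers": 0.4},{"rx": 0,"ry": 0,"rz": 0,"x": -0.01,"y": 0,"z": -0.065,"fingers": 0.5},{"rx": 0,"ry": 0,"rz": 0,"x": -0.017,"y": 0,"z": -0.06,"fingers": 0.5},{"rx": 0,"ry": 0,"rz": 0,"x": -0.017,"y": 0,"z": -0.06,"fingers": 0.5}]' --squeeze 15

```text
time: 37.88
ee_pos: [0.486, -0.0578, 0.1984]
eef_rot: [0.0, 1.0, -0.0, 0.0]
ft_force: [-0.5, -1.0, 0.4]
width: 0.0328
```

```bash
python3 st.py;python3 - <<'E'
from h import *
np.set_printoptions(precision=4,suppress=True)
c=cam('wrist','wrist15.png'); w=world(c); hsv=cv2.cvtColor(c['color'],cv2.COLOR_RGB2HSV)
m=((hsv[...,0]<8)|(hsv[...,0]>172))&(hsv[...,1]>180)&(abs(w[...,2]-.09)<.004)&(abs(w[...,1]+.057)<.03)
p=w[m]; print(len(p),p.mean(0),cv2.minAreaRect(p[:,:2].astype(np.float32)*1000))
go([p[:,0].mean(),-.058,.130],down(180))
E
```

```text
37.875 (np.float64(179.97950294570674), array([ 0.001, -0.   , -1.   ])) [ 0.486 -0.058  0.198] [-0.535 -1.023  0.409] [0.01  0.013 0.046] [ -0.095 -20.688   7.187 -35.521  -0.483  -0.076   0.379] 0.03278664858059218
822 [ 0.4854 -0.0589  0.0892] ((485.9632873535156, -59.080474853515625), (16.57435417175293, 19.4419002532959), 0.8176303505897522)
t 37.925 x 0.0002 y 0.0001 z 0.0683 rx -0.0001 ry -0.0000 rz -0.0002  rows>= 1.092775525254945
```

Call:
drive_tool --plan '[{"rx": 0,"ry": 0,"rz": 0,"x": 0,"y": -0.0003,"z": 0.05,"fingers": 0.4},{"rx": 0,"ry": 0,"rz": 0,"x": 0,"y": -0.0003,"z": 0.067,"fingers": 0.35},{"rx": 0,"ry": 0,"rz": 0,"x": 0,"y": -0.0003,"z": 0.067,"fingers": 0.35},{"rx": 0,"ry": 0,"rz": 0,"x": 0,"y": -0.0003,"z": 0.067,"fingers": 0.35},{"rx": 0,"ry": 0,"rz": 0,"x": 0,"y": -0.0003,"z": 0.067,"fingers": 0.35},{"rx": 0,"ry": 0,"rz": 0,"x": 0,"y": -0.0003,"z": 0.067,"fingers": 0.35},{"rx": 0,"ry": 0,"rz": 0,"x": 0,"y": -0.0003,"z": 0.067,"fingers": 0.35},{"rx": 0,"ry": 0,"rz": 0,"x": 0,"y": -0.0003,"z": 0.067,"fingers": 0},{"rx": 0,"ry": 0,"rz": 0,"x": 0,"y": -0.0003,"z": 0.067,"fingers": 0},{"rx": 0,"ry": 0,"rz": 0,"x": 0,"y": -0.0003,"z": 0.067,"fingers": 0}]' --squeeze 12

```text
time: 39.17
ee_pos: [0.4857, -0.0582, 0.1312]
eef_rot: [0.0, 1.0, -0.0, -0.0]
ft_force: [0.4, -0.4, 1.1]
width: 0.0196
```

```bash
python3 st.py
```

```text
39.175 (np.float64(179.9750101531526), array([-0., -0., -1.])) [ 0.486 -0.058  0.131] [ 0.447 -0.355  1.087] [-0.031  0.025 -0.007] [ -0.208 -30.881  11.382 -30.622  -0.008   0.056   0.003] 0.019618470173387387
```

Call:
drive_tool --plan '[{"rx": 0,"ry": 0,"rz": 0,"x": 0.001,"y": 0,"z": 0,"fingers": 0},{"rx": 0,"ry": 0,"rz": 0,"x": 0.002,"y": 0,"z": 0,"fingers": 0}]'

```text
time: 39.42
ee_pos: [0.4838, -0.0581, 0.1312]
eef_rot: [0.0, 1.0, -0.0, 0.0]
ft_force: [1.4, 0.1, -1.1]
width: 0.02
```

```bash
python3 st.py
```

```text
39.425 (np.float64(179.98242416917543), array([ 0., -0., -1.])) [ 0.484 -0.058  0.131] [ 1.369  0.093 -1.125] [ 0.029 -0.384 -0.092] [  0.269 -30.428  11.52  -30.338   0.21    0.601   0.045] 0.01998626704804052
```

Call:
drive_tool --plan '[{"rx": 0,"ry": 0,"rz": 0,"x": 0.001,"y": 0,"z": 0,"fingers": 0}]'

```text
time: 39.55
ee_pos: [0.4827, -0.058, 0.1312]
eef_rot: [0.0, 1.0, 0.0, 0.0]
ft_force: [2.4, -0.6, -1.8]
width: 0.0199
```

Call:
drive_tool --plan '[{"rx": 0,"ry": 0,"rz": 0,"x": 0.001,"y": 0,"z": 0,"fingers": 0}]'

```text
time: 39.67
ee_pos: [0.4817, -0.0581, 0.1312]
eef_rot: [0.0, 1.0, 0.0, 0.0]
ft_force: [1.3, -0.7, -1.3]
width: 0.0198
```

Call:
drive_tool --plan '[{"rx": 0,"ry": 0,"rz": 0,"x": 0.001,"y": 0,"z": 0,"fingers": 0}]'

```text
time: 39.8
ee_pos: [0.4807, -0.058, 0.1312]
eef_rot: [0.0, 1.0, 0.0, 0.0]
ft_force: [1.7, 0.7, -1.5]
width: 0.02
```

```bash
python3 st.py
```

```text
39.8 (np.float64(179.98441317525146), array([ 0.,  0., -1.])) [ 0.481 -0.058  0.131] [ 1.692  0.692 -1.467] [ 0.019 -0.4   -0.043] [  0.289 -29.694  11.286 -30.282   0.235   0.62    0.038] 0.019966915206007144
```

The clean pull is about 1.9 N and the foot is dragging. I'll continue the draw to 30 mm and take more readings.

Call:
drive_tool --plan '[{"rx": 0,"ry": 0,"rz": 0,"x": 0.002,"y": 0,"z": 0,"fingers": 0},{"rx": 0,"ry": 0,"rz": 0,"x": 0.004,"y": 0,"z": 0,"fingers": 0}]'

```text
time: 40.05
ee_pos: [0.4766, -0.0581, 0.1312]
eef_rot: [0.0, 1.0, 0.0, 0.0]
ft_force: [1.7, 0.7, -1.8]
width: 0.02
```

```bash
python3 st.py
```

```text
40.05 (np.float64(179.9777767231588), array([ 0.,  0., -1.])) [ 0.477 -0.058  0.131] [ 1.656  0.702 -1.829] [ 0.111 -0.42  -0.078] [  0.506 -28.451  10.797 -30.331   0.191   0.663   0.069] 0.019969227282086947
```

Call:
drive_tool --plan '[{"rx": 0,"ry": 0,"rz": 0,"x": 0.002,"y": 0,"z": 0,"fingers": 0},{"rx": 0,"ry": 0,"rz": 0,"x": 0.004,"y": 0,"z": 0,"fingers": 0}]'

```text
time: 40.3
ee_pos: [0.4726, -0.0581, 0.1312]
eef_rot: [0.0, 1.0, 0.0, 0.0]
ft_force: [1.7, -0.1, -1.6]
width: 0.0203
```

```bash
python3 st.py
```

```text
40.3 (np.float64(179.97660948854204), array([ 0.,  0., -1.])) [ 0.473 -0.058  0.131] [ 1.676 -0.104 -1.614] [-0.024 -0.436 -0.039] [  0.506 -27.481  10.433 -30.345   0.187   0.668   0.072] 0.02034886737105957
```

Call:
drive_tool --plan '[{"rx": 0,"ry": 0,"rz": 0,"x": 0.002,"y": 0,"z": 0,"fingers": 0},{"rx": 0,"ry": 0,"rz": 0,"x": 0.004,"y": 0,"z": 0,"fingers": 0}]'

```text
time: 40.55
ee_pos: [0.4686, -0.058, 0.1312]
eef_rot: [0.0, 1.0, 0.0, 0.0]
ft_force: [1.9, -0.1, -1.9]
width: 0.02
```

```bash
python3 st.py
```

```text
40.55 (np.float64(179.9819395185033), array([ 0.,  0., -1.])) [ 0.469 -0.058  0.131] [ 1.902 -0.094 -1.894] [ 0.078 -0.39   0.014] [  0.526 -26.449  10.05  -30.367   0.183   0.673   0.075] 0.019981815566197353
```

Call:
drive_tool --plan '[{"rx": 0,"ry": 0,"rz": 0,"x": 0.002,"y": 0,"z": 0,"fingers": 0},{"rx": 0,"ry": 0,"rz": 0,"x": 0.004,"y": 0,"z": 0,"fingers": 0}]'

```text
time: 40.8
ee_pos: [0.4645, -0.0581, 0.1312]
eef_rot: [0.0, 1.0, 0.0, -0.0]
ft_force: [1.4, 0.3, -1.5]
width: 0.0198
```

```bash
python3 st.py
```

```text
40.8 (np.float64(179.98105122641059), array([-0.,  0., -1.])) [ 0.465 -0.058  0.131] [ 1.424  0.341 -1.464] [ 0.032 -0.428 -0.081] [  0.545 -25.384   9.646 -30.403   0.174   0.678   0.08 ] 0.019814362368013195
```

Call:
drive_tool --plan '[{"rx": 0,"ry": 0,"rz": 0,"x": 0.002,"y": 0,"z": 0,"fingers": 0},{"rx": 0,"ry": 0,"rz": 0,"x": 0.004,"y": 0,"z": 0,"fingers": 0}]'

```text
time: 41.05
ee_pos: [0.4606, -0.0581, 0.1312]
eef_rot: [0.0, 1.0, 0.0, 0.0]
ft_force: [2.5, -0.8, -0.7]
width: 0.02
```

```bash
python3 st.py
```

```text
41.05 (np.float64(179.97842115829926), array([ 0.,  0., -1.])) [ 0.461 -0.058  0.131] [ 2.481 -0.758 -0.707] [ 0.104 -0.426 -0.039] [  0.567 -24.289   9.231 -30.45    0.164   0.68    0.085] 0.020020207322723596
```

The average pull is 1.8 N. With the turn count, that puts the squeeze at about 0.45 mm, with the foot dragging but a bit light. There's time left, so I'll fetch the driver once more for a small clockwise correction of about +0.1 rad.

```bash
python3 -c "
from h import *
go([.4716,.2907,.29],down(208.7));go([.4716,.2907,.165],down(208.7))"
```

```text
t 41.05 x -0.0109 y 0.3488 z -0.1587 rx 0.0000 ry 0.0000 rz -0.0798  rows>= 6.133809058166407
t 41.05 x -0.0109 y 0.3488 z -0.0337 rx 0.0000 ry 0.0000 rz -0.0798  rows>= 5.609077924058868
```

Call:
drive_tool --plan '[{"rx": 0,"ry": 0,"rz": 0,"x": 0,"y": 0,"z": 0,"fingers": 0.6},{"rx": 0,"ry": 0,"rz": 0,"x": 0,"y": 0,"z": -0.01,"fingers": 0.6},{"rx": 0,"ry": 0,"rz": 0,"x": 0,"y": 0,"z": -0.07,"fingers": 0.6},{"rx": 0,"ry": 0,"rz": -0.02,"x": 0,"y": 0.04,"z": -0.11,"fingers": 0.6},{"rx": 0,"ry": 0,"rz": -0.04,"x": -0.003,"y": 0.1,"z": -0.13,"fingers": 0.6},{"rx": 0,"ry": 0,"rz": -0.06,"x": -0.005,"y": 0.16,"z": -0.13,"fingers": 0.6},{"rx": 0,"ry": 0,"rz": -0.08,"x": -0.007,"y": 0.22,"z": -0.13,"fingers": 0.6},{"rx": 0,"ry": 0,"rz": -0.08,"x": -0.009,"y": 0.28,"z": -0.13,"fingers": 0.6},{"rx": 0,"ry": 0,"rz": -0.08,"x": -0.011,"y": 0.335,"z": -0.13,"fingers": 0.6},{"rx": 0,"ry": 0,"rz": -0.08,"x": -0.011,"y": 0.349,"z": -0.125,"fingers": 0.6},{"rx": 0,"ry": 0,"rz": -0.08,"x": -0.011,"y": 0.349,"z": -0.12,"fingers": 0.6}]' --squeeze 40

```text
time: 42.42
ee_pos: [0.4718, 0.291, 0.2512]
eef_rot: [-0.249, 0.969, -0.001, 0.0]
ft_force: [0.1, -0.8, -0.4]
width: 0.0521
```

```bash
python3 st.py;python3 -c "
from h import *
go([.4716,.2907,.165],down(208.7))"
```

```text
42.425 (np.float64(-151.17547601995722), array([ 0.001, -0.001, -1.   ])) [0.472 0.291 0.251] [ 0.058 -0.793 -0.402] [ 0.001 -0.021 -0.025] [ -2.353 -33.764   9.946 -37.43   -0.387   0.231  -0.2  ] 0.05207792641597421
t 42.425 x 0.0003 y 0.0000 z 0.0862 rx -0.0002 ry -0.0000 rz 0.0003  rows>= 1.3795489340394038
```

Call:
drive_tool --plan '[{"rx": 0,"ry": 0,"rz": 0,"x": 0,"y": 0,"z": 0.05,"fingers": 0.5},{"rx": 0,"ry": 0,"rz": 0,"x": 0,"y": 0,"z": 0.086,"fingers": 0.4},{"rx": 0,"ry": 0,"rz": 0,"x": 0,"y": 0,"z": 0.086,"fingers": 0.37},{"rx": 0,"ry": 0,"rz": 0,"x": 0,"y": 0,"z": 0.086,"fingers": 0.37},{"rx": 0,"ry": 0,"rz": 0,"x": 0,"y": 0,"z": 0.086,"fingers": 0},{"rx": 0,"ry": 0,"rz": 0,"x": 0,"y": 0,"z": 0.086,"fingers": 0},{"rx": 0,"ry": 0,"rz": 0,"x": 0,"y": 0,"z": 0.086,"fingers": 0}]' --squeeze 40

```text
time: 43.3
ee_pos: [0.4725, 0.2912, 0.1666]
eef_rot: [-0.249, 0.969, 0.001, 0.001]
ft_force: [-1.0, -1.0, 8.2]
width: 0.0237
```

```bash
python3 st.py;python3 -c "
from h import *
go([.603,-.0569,.335],down(93))"
```

```text
43.3 (np.float64(-151.2163487167302), array([ 0.001,  0.001, -1.   ])) [0.473 0.291 0.167] [-1.031 -0.999  8.209] [-0.201  0.348 -0.019] [ -0.13  -39.542  13.138 -30.066  -0.149  -0.469  -0.001] 0.023726116921212393
t 43.3 x 0.0529 y -0.3678 z -0.1687 rx 0.0004 ry 0.0001 rz 0.3216  rows>= 10.820908786118506
```

Call:
drive_tool --plan '[{"rx": 0,"ry": 0,"rz": 0,"x": 0,"y": 0,"z": -0.05,"fingers": 0},{"rx": 0,"ry": 0,"rz": 0.02,"x": 0,"y": 0,"z": -0.11,"fingers": 0},{"rx": 0,"ry": 0,"rz": 0.049,"x": 0.005,"y": -0.03,"z": -0.16,"fingers": 0},{"rx": 0,"ry": 0,"rz": 0.078,"x": 0.01,"y": -0.08,"z": -0.18,"fingers": 0},{"rx": 0,"ry": 0,"rz": 0.107,"x": 0.02,"y": -0.13,"z": -0.18,"fingers": 0},{"rx": 0,"ry": 0,"rz": 0.136,"x": 0.026,"y": -0.18,"z": -0.18,"fingers": 0},{"rx": 0,"ry": 0,"rz": 0.165,"x": 0.033,"y": -0.23,"z": -0.18,"fingers": 0},{"rx": 0,"ry": 0,"rz": 0.194,"x": 0.04,"y": -0.28,"z": -0.18,"fingers": 0},{"rx": 0,"ry": 0,"rz": 0.223,"x": 0.047,"y": -0.32,"z": -0.175,"fingers": 0},{"rx": 0,"ry": 0,"rz": 0.252,"x": 0.05,"y": -0.345,"z": -0.17,"fingers": 0},{"rx": 0,"ry": 0,"rz": 0.281,"x": 0.0529,"y": -0.3678,"z": -0.169,"fingers": 0},{"rx": 0,"ry": 0,"rz": 0.31,"x": 0.0529,"y": -0.3678,"z": -0.169,"fingers": 0}]'

```text
time: 44.8
ee_pos: [0.6024, -0.0592, 0.3344]
eef_rot: [0.665, 0.747, -0.0, 0.0]
ft_force: [0.2, 0.6, -2.0]
width: 0.0237
```

Call:
drive_tool --plan '[{"rx": 0,"ry": 0,"rz": 0.0116,"x": 0,"y": 0,"z": 0,"fingers": 0},{"rx": 0,"ry": 0,"rz": 0.0116,"x": 0,"y": 0,"z": 0,"fingers": 0}]'

```text
time: 45.05
ee_pos: [0.6025, -0.0569, 0.3344]
eef_rot: [0.688, 0.726, 0.0, -0.0]
ft_force: [-0.1, 0.2, -0.4]
width: 0.0241
```

```bash
python3 st.py;python3 - <<'E'
from h import *
np.set_printoptions(precision=4,suppress=True)
c=cam('wrist','wrist16.png'); w=world(c); h=w[...,2]
s=monitor.read_state(); P=psi(s)[0]
ax=np.array([np.cos(np.radians(P)),np.sin(np.radians(P))]); ay=np.array([ax[1],-ax[0]])
d=w[...,:2]-s['ee_pos'][:2]; u=d@ax; v=d@ay
m=(abs(u)<.03)&(abs(v)<.02)&(h>.155)&(h<.205)
for z in np.arange(.16,.205,.01):
  k=m&(abs(h-z)<.005)
  if k.sum()>3: print(round(z,3),k.sum(),'u',u[k].min(),u[k].max(),'v',v[k].min(),v[k].max(),h[k].min())
go([.603,-.0569,.335],down(93))
im=cv2.cvtColor(c['color'],cv2.COLOR_RGB2BGR)[160:260,230:330]; cv2.imwrite('pics/crop16.png',cv2.resize(im,(600,600),interpolation=cv2.INTER_CUBIC))
E
```

```text
45.05 (np.float64(93.03829784264003), array([ 0.,  0., -1.])) [ 0.602 -0.057  0.334] [-0.121  0.189 -0.38 ] [-0.08   0.087  0.043] [  0.206 -45.528  20.805 -34.987  -0.053   0.075  -0.863] 0.024060414344221175
0.18 23 u 0.01189111929688105 0.012753488187903431 v -0.003558402895726339 0.0008136454149671679 0.1764107034872919
0.19 27 u 0.011968021502933008 0.01267833552571149 v -0.0034684353659624667 0.000758741482917071 0.1850180773003175
0.2 35 u 0.003254484003869084 0.012574473267636744 v -0.0033586580565900352 0.0019480932060178115 0.19509179646939173
t 45.1 x -0.0001 y 0.0005 z -0.0006 rx 0.0000 ry -0.0000 rz 0.0003  rows>= 0.012492595588052486
```

View pics/crop16.png

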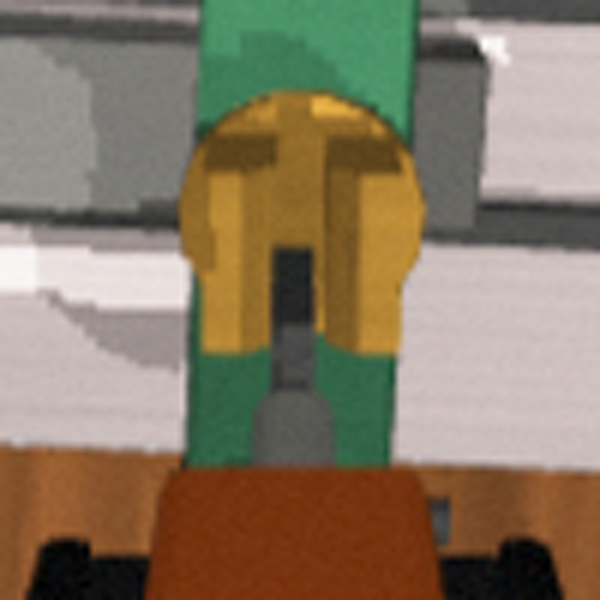

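The slot and blade look parallel at 93°, as the turn count predicts. I'll lower the blade in and turn clockwise past the play to ψ ≈ 83.

Call:
drive_tool --plan '[{"rx": 0,"ry": 0,"rz": 0,"x": 0,"y": 0.0012,"z": 0.015,"fingers": 0},{"rx": 0,"ry": 0,"rz": 0,"x": 0,"y": 0.0012,"z": 0.028,"fingers": 0},{"rx": 0,"ry": 0,"rz": 0,"x": 0,"y": 0.0012,"z": 0.042,"fingers": 0},{"rx": 0,"ry": 0,"rz": 0,"x": 0,"y": 0.0012,"z": 0.055,"fingers": 0},{"rx": 0,"ry": 0,"rz": 0,"x": 0,"y": 0.0012,"z": 0.058,"fingers": 0},{"rx": 0,"ry": 0,"rz": 0,"x": 0,"y": 0.0012,"z": 0.058,"fingers": 0}]'

```text
time: 45.85
ee_pos: [0.6037, -0.0569, 0.2762]
eef_rot: [0.688, 0.725, -0.0, 0.0]
ft_force: [-0.2, -0.3, -0.7]
width: 0.0237
```

```bash
python3 st.py
```

```text
45.85 (np.float64(93.00329641397381), array([-0., -0., -1.])) [ 0.604 -0.057  0.276] [-0.196 -0.307 -0.731] [-0.071  0.037 -0.018] [ -0.03  -46.861  21.517 -33.26   -0.062   0.01    0.023] 0.023697522664431044
```

Seated without side force. Now the small turn, then back to mid-play and lift out.

Call:
drive_tool --plan '[{"rx": 0,"ry": 0,"rz": 0.012,"x": 0,"y": 0,"z": 0,"fingers": 0},{"rx": 0,"ry": 0,"rz": 0.022,"x": 0,"y": 0,"z": 0,"fingers": 0},{"rx": 0,"ry": 0,"rz": 0.0275,"x": 0,"y": 0,"z": 0,"fingers": 0},{"rx": 0,"ry": 0,"rz": 0.0275,"x": 0,"y": 0,"z": 0,"fingers": 0},{"rx": 0,"ry": 0,"rz": 0.0275,"x": 0,"y": 0,"z": 0,"fingers": 0}]'

```text
time: 46.48
ee_pos: [0.6038, -0.0569, 0.2765]
eef_rot: [0.748, 0.664, 0.0, 0.0]
ft_force: [-1.7, -0.1, 1.1]
width: 0.0238
```

```bash
python3 st.py
```

```text
46.475 (np.float64(83.15255060507964), array([ 0.,  0., -1.])) [ 0.604 -0.057  0.277] [-1.727 -0.147  1.06 ] [-0.045  0.501  0.038] [ -0.014 -46.848  21.88  -33.31   -0.264  -0.445  -0.055] 0.023775969892122106
```

Call:
drive_tool --plan '[{"rx": 0,"ry": 0,"rz": -0.012,"x": 0,"y": 0,"z": -0.001,"fingers": 0},{"rx": 0,"ry": 0,"rz": -0.012,"x": 0,"y": 0,"z": -0.02,"fingers": 0},{"rx": 0,"ry": 0,"rz": -0.012,"x": 0,"y": 0,"z": -0.05,"fingers": 0},{"rx": 0,"ry": 0,"rz": -0.012,"x": 0,"y": 0,"z": -0.06,"fingers": 0}]'

```text
time: 46.98
ee_pos: [0.6043, -0.0574, 0.3388]
eef_rot: [0.723, 0.691, 0.001, 0.001]
ft_force: [0.6, 0.1, -2.1]
width: 0.0239
```

```bash
python3 st.py; python3 -c "
from h import *
go([.4715,.2892,.245],down(208.9))"
```

```text
46.975 (np.float64(87.34750609179692), array([ 0.003,  0.   , -1.   ])) [ 0.604 -0.057  0.339] [ 0.582  0.071 -2.126] [-0.088  0.044 -0.048] [ -0.402 -45.771  20.149 -35.828  -0.017   0.145  -0.067] 0.023925965740738304
t 46.975 x 0.3401 y -0.1490 z 0.0934 rx 0.0003 ry 0.0005 rz -0.3376  rows>= 11.360055936698531
```

Call:
drive_tool --plan '[{"rx": 0,"ry": 0,"rz": -0.029,"x": 0.05,"y": -0.02,"z": 0,"fingers": 0},{"rx": 0,"ry": 0,"rz": -0.058,"x": 0.1,"y": -0.04,"z": 0,"fingers": 0},{"rx": 0,"ry": 0,"rz": -0.087,"x": 0.15,"y": -0.065,"z": 0,"fingers": 0},{"rx": 0,"ry": 0,"rz": -0.116,"x": 0.2,"y": -0.09,"z": 0,"fingers": 0},{"rx": 0,"ry": 0,"rz": -0.145,"x": 0.24,"y": -0.105,"z": 0,"fingers": 0},{"rx": 0,"ry": 0,"rz": -0.174,"x": 0.27,"y": -0.12,"z": 0,"fingers": 0},{"rx": 0,"ry": 0,"rz": -0.203,"x": 0.3,"y": -0.13,"z": 0,"fingers": 0},{"rx": 0,"ry": 0,"rz": -0.232,"x": 0.32,"y": -0.14,"z": 0,"fingers": 0},{"rx": 0,"ry": 0,"rz": -0.261,"x": 0.339,"y": -0.149,"z": 0.005,"fingers": 0},{"rx": 0,"ry": 0,"rz": -0.29,"x": 0.339,"y": -0.149,"z": 0.05,"fingers": 0},{"rx": 0,"ry": 0,"rz": -0.319,"x": 0.339,"y": -0.149,"z": 0.09,"fingers": 0},{"rx": 0,"ry": 0,"rz": -0.3376,"x": 0.339,"y": -0.149,"z": 0.094,"fingers": 0}]'

```text
time: 48.48
ee_pos: [0.4689, 0.2877, 0.2395]
eef_rot: [-0.252, 0.968, -0.001, -0.002]
ft_force: [0.2, 0.3, -0.6]
width: 0.0238
```

Call:
drive_tool --plan '[{"rx": 0,"ry": 0,"rz": 0,"x": 0,"y": 0,"z": 0,"fingers": 0}]'

```text
time: 48.6
ee_pos: [0.4701, 0.2881, 0.242]
eef_rot: [-0.249, 0.968, -0.0, -0.0]
ft_force: [-0.3, -0.6, -0.8]
width: 0.0239
```

```bash
python3 st.py;python3 - <<'E'
from h import *
np.set_printoptions(precision=4,suppress=True)
c=cam('wrist','wrist17.png'); w=world(c); h=w[...,2]
s=monitor.read_state()
ax=np.array([np.cos(np.radians(208.9)),np.sin(np.radians(208.9))]); ay=np.array([ax[1],-ax[0]])
d=w[...,:2]-np.array([.4704,.2876]); u=d@ax; v=d@ay
m=(abs(u)<.03)&(abs(v)<.02)&(h>.06)&(h<.11)
for z in np.arange(.065,.11,.01):
  k=m&(abs(h-z)<.005)
  if k.sum()>3: print(round(z,3),k.sum(),'rel stand: blade centre u',np.median(u[k])-.012,'v',v[k].min(),v[k].max(),h[k].min())
go([.4708,.2880,.1665],down(208.9))
E
```

```text
48.6 (np.float64(-151.151817403739), array([-0.001, -0.   , -1.   ])) [0.47  0.288 0.242] [-0.283 -0.596 -0.801] [0.077 0.11  0.074] [  0.189 -37.579   8.565 -36.017   0.081  -0.02    1.306] 0.023897904027523835
0.085 16 rel stand: blade centre u 0.0013854711302213607 v -0.0020073301734024407 0.0023675172033278554 0.08360243572718151
0.095 29 rel stand: blade centre u 0.0014259329214195496 v -0.0019409674439851761 0.0023331804795447835 0.09056650304730154
0.105 30 rel stand: blade centre u 0.0014657667669661333 v -0.0018276288088656732 0.002950951446724193 0.10077382580896568
t 48.65 x -0.0002 y -0.0005 z 0.0760 rx 0.0000 ry 0.0001 rz -0.0004  rows>= 1.2166409531376519
```

View pics/wrist17.png

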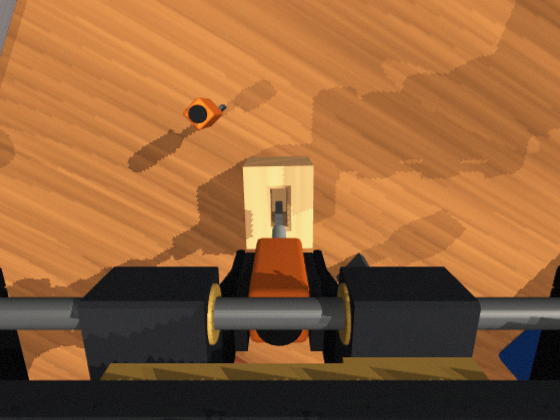

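The blade is centred over the pocket at (280,210) within 1.5 mm. I'll lower it, release and lift.

Call:
drive_tool --plan '[{"rx": 0,"ry": 0,"rz": 0,"x": -0.001,"y": 0,"z": 0.016,"fingers": 0},{"rx": 0,"ry": 0,"rz": 0,"x": -0.001,"y": 0,"z": 0.032,"fingers": 0},{"rx": 0,"ry": 0,"rz": 0,"x": -0.001,"y": 0,"z": 0.048,"fingers": 0},{"rx": 0,"ry": 0,"rz": 0,"x": -0.001,"y": 0,"z": 0.064,"fingers": 0},{"rx": 0,"ry": 0,"rz": 0,"x": -0.001,"y": 0,"z": 0.073,"fingers": 0},{"rx": 0,"ry": 0,"rz": 0,"x": -0.001,"y": 0,"z": 0.074,"fingers": 0},{"rx": 0,"ry": 0,"rz": 0,"x": -0.001,"y": 0,"z": 0.074,"fingers": 0.5},{"rx": 0,"ry": 0,"rz": 0,"x": -0.001,"y": 0,"z": 0.074,"fingers": 0.6},{"rx": 0,"ry": 0,"rz": 0,"x": -0.001,"y": 0,"z": 0.074,"fingers": 0.6},{"rx": 0,"ry": 0,"rz": 0,"x": -0.001,"y": 0,"z": 0.02,"fingers": 0.6},{"rx": 0,"ry": 0,"rz": 0,"x": -0.001,"y": 0,"z": -0.03,"fingers": 0.6},{"rx": 0,"ry": 0,"rz": 0,"x": -0.001,"y": 0,"z": -0.07,"fingers": 0.6}]'

```text
time: 50.15
ee_pos: [0.4712, 0.2889, 0.3146]
eef_rot: [-0.25, 0.968, 0.001, 0.001]
ft_force: [0.7, 1.0, 1.0]
width: 0.0521
```

```bash
sed 's/wrist2.png/wrist18.png/;s/w2.npz/w18.npz/' look.py > look3.py; python3 look3.py;  python3 -c "
from h import *
go([.425,-.058,.138],down(180))"
```

```text
50.15 [0.4712 0.2889 0.3146] (np.float64(-151.05866302575913), array([ 0.001 ,  0.0015, -1.    ])) [-1.4558  0.214   0.9585  1.6636 -0.1797  1.3555  1.6062] [-0.1421 -0.2669  0.0936 -0.4506  0.2413  0.6176 -0.186 ] [0.6961 1.0064 1.0255]
stand ((470.48101806640625, 287.62017822265625), (70.4504165649414, 55.51768493652344), 29.985477447509766) 0.05526215467876927
cap 854 ((468.83599853515625, 288.9182434082031), (23.689224243164062, 23.823537826538086), 28.25651741027832) 0.1406344001448946
hand 350 ((459.7099304199219, 283.56695556640625), (3.6162796020507812, 23.880054473876953), 29.0789852142334)
0.08 13 [0.4591 0.2827 0.0843]
0.09 61 [0.459  0.2829 0.0902]
0.1 56 [0.4588 0.2835 0.1002]
0.11 71 [0.4592 0.2825 0.1098]
0.12 76 [0.4589 0.2832 0.1199]
0.13 73 [0.4589 0.2832 0.1293]
t 50.2 x 0.2110 y -0.2813 z 0.1791 rx 0.0006 ry 0.0010 rz 0.0803  rows>= 6.313728418557417
```

View pics/wrist18.png

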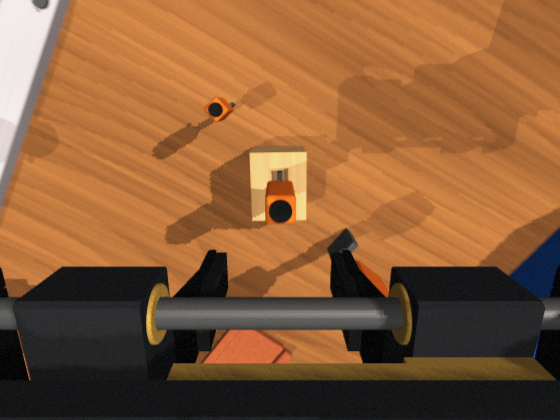

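The driver is upright in its stand again. Now I'll push the block home with shut fingers, then do the final draw.

Call:
drive_tool --plan '[{"rx": 0,"ry": 0,"rz": 0.02,"x": 0.03,"y": -0.05,"z": 0,"fingers": 0},{"rx": 0,"ry": 0,"rz": 0.04,"x": 0.07,"y": -0.1,"z": 0,"fingers": 0},{"rx": 0,"ry": 0,"rz": 0.06,"x": 0.11,"y": -0.15,"z": 0.01,"fingers": 0},{"rx": 0,"ry": 0,"rz": 0.08,"x": 0.15,"y": -0.2,"z": 0.03,"fingers": 0},{"rx": 0,"ry": 0,"rz": 0.0803,"x": 0.18,"y": -0.25,"z": 0.05,"fingers": 0},{"rx": 0,"ry": 0,"rz": 0.0803,"x": 0.211,"y": -0.281,"z": 0.08,"fingers": 0},{"rx": 0,"ry": 0,"rz": 0.0803,"x": 0.211,"y": -0.281,"z": 0.13,"fingers": 0},{"rx": 0,"ry": 0,"rz": 0.0803,"x": 0.211,"y": -0.281,"z": 0.177,"fingers": 0},{"rx": 0,"ry": 0,"rz": 0.0803,"x": 0.211,"y": -0.281,"z": 0.177,"fingers": 0},{"rx": 0,"ry": 0,"rz": 0.0803,"x": 0.211,"y": -0.281,"z": 0.177,"fingers": 0}]'

```text
time: 51.45
ee_pos: [0.4216, -0.0601, 0.1341]
eef_rot: [0.0, 1.0, -0.003, -0.001]
ft_force: [0.2, -0.4, 0.7]
width: 0.0009
```

```bash
python3 st.py; python3 -c "
from h import *
go([.4685,-.058,.138],down(180))"
```

```text
51.45 (np.float64(179.9689644569519), array([-0.003, -0.006, -1.   ])) [ 0.422 -0.06   0.134] [ 0.182 -0.429  0.689] [0.011 0.005 0.018] [ -1.747  -7.867   3.145 -31.375  -1.253  -0.427   1.243] 0.0009064010238839114
t 51.45 x -0.0469 y 0.0021 z -0.0041 rx -0.0009 ry -0.0005 rz -0.0001  rows>= 0.7535397590217177
```

Call:
drive_tool --plan '[{"rx": 0,"ry": 0,"rz": 0,"x": -0.01,"y": 0,"z": -0.001,"fingers": 0},{"rx": 0,"ry": 0,"rz": 0,"x": -0.016,"y": 0,"z": -0.001,"fingers": 0},{"rx": 0,"ry": 0,"rz": 0,"x": -0.019,"y": 0,"z": -0.001,"fingers": 0},{"rx": 0,"ry": 0,"rz": 0,"x": -0.022,"y": 0,"z": -0.001,"fingers": 0},{"rx": 0,"ry": 0,"rz": 0,"x": -0.025,"y": 0,"z": -0.001,"fingers": 0}]'

```text
time: 52.08
ee_pos: [0.4461, -0.059, 0.1361]
eef_rot: [-0.0, 1.0, 0.001, -0.002]
ft_force: [-8.8, 0.0, 6.8]
width: 0.0001
```

Call:
drive_tool --plan '[{"rx": 0,"ry": 0,"rz": 0,"x": -0.003,"y": 0,"z": 0,"fingers": 0},{"rx": 0,"ry": 0,"rz": 0,"x": -0.006,"y": 0,"z": 0,"fingers": 0},{"rx": 0,"ry": 0,"rz": 0,"x": -0.009,"y": 0,"z": 0,"fingers": 0}]'

```text
time: 52.45
ee_pos: [0.4552, -0.059, 0.1361]
eef_rot: [-0.0, 1.0, 0.001, -0.001]
ft_force: [-7.3, -0.4, 4.5]
width: 0.0005
```

Call:
drive_tool --plan '[{"rx": 0,"ry": 0,"rz": 0,"x": -0.003,"y": 0,"z": 0,"fingers": 0},{"rx": 0,"ry": 0,"rz": 0,"x": -0.006,"y": 0,"z": 0,"fingers": 0},{"rx": 0,"ry": 0,"rz": 0,"x": -0.0095,"y": 0,"z": 0,"fingers": 0}]'

```text
time: 52.82
ee_pos: [0.4648, -0.0589, 0.1361]
eef_rot: [-0.0, 1.0, 0.001, -0.001]
ft_force: [-5.1, 0.1, 1.9]
width: 0.0006
```

```bash
python3 st.py
```

```text
52.825 (np.float64(-179.96315878218329), array([-0.002,  0.001, -1.   ])) [ 0.465 -0.059  0.136] [-5.055  0.134  1.928] [ 0.     1.031 -0.02 ] [ -1.04  -25.895   9.326 -33.384  -0.236  -1.512  -0.094] 0.00057124877087179
```

Call:
drive_tool --plan '[{"rx": 0,"ry": 0,"rz": 0,"x": -0.0035,"y": 0,"z": 0,"fingers": 0},{"rx": 0,"ry": 0,"rz": 0,"x": 0.006,"y": 0,"z": -0.005,"fingers": 0},{"rx": 0,"ry": 0,"rz": 0,"x": 0.006,"y": 0,"z": -0.05,"fingers": 0.4},{"rx": 0,"ry": 0,"rz": 0,"x": -0.01,"y": 0.0005,"z": -0.065,"fingers": 0.5},{"rx": 0,"ry": 0,"rz": 0,"x": -0.02,"y": 0.0005,"z": -0.062,"fingers": 0.5},{"rx": 0,"ry": 0,"rz": 0,"x": -0.02,"y": 0.0005,"z": -0.062,"fingers": 0.5}]' --squeeze 12

```text
time: 53.58
ee_pos: [0.4866, -0.0585, 0.1985]
eef_rot: [-0.0, 1.0, -0.0, 0.0]
ft_force: [-0.1, -0.6, 0.0]
width: 0.0328
```

```bash
python3 st.py;python3 - <<'E'
from h import *
np.set_printoptions(precision=4,suppress=True)
c=cam('wrist','wrist19.png'); w=world(c); hsv=cv2.cvtColor(c['color'],cv2.COLOR_RGB2HSV)
m=((hsv[...,0]<8)|(hsv[...,0]>172))&(hsv[...,1]>180)&(abs(w[...,2]-.09)<.004)&(abs(w[...,1]+.057)<.03)
p=w[m]; print(len(p),p.mean(0),cv2.minAreaRect(p[:,:2].astype(np.float32)*1000))
go([p[:,0].mean()+.0003,-.058,.130],down(180))
E
```

```text
53.575 (np.float64(-179.94559993390405), array([ 0.001, -0.001, -1.   ])) [ 0.487 -0.058  0.198] [-0.139 -0.612  0.024] [-0.013 -0.01   0.005] [ -0.069 -20.731   7.176 -35.706  -0.588  -0.044   0.457] 0.03279450277187953
810 [ 0.4861 -0.0585  0.0892] ((486.5692138671875, -58.37306213378906), (19.136659622192383, 15.999342918395996), 89.46074676513672)
t 53.625 x -0.0005 y 0.0010 z 0.0683 rx -0.0001 ry 0.0000 rz 0.0000  rows>= 1.0924690854791945
```

Call:
drive_tool --plan '[{"rx": 0,"ry": 0,"rz": 0,"x": 0,"y": 0.0005,"z": 0.05,"fingers": 0.4},{"rx": 0,"ry": 0,"rz": 0,"x": 0,"y": 0.0005,"z": 0.067,"fingers": 0.35},{"rx": 0,"ry": 0,"rz": 0,"x": 0,"y": 0.0005,"z": 0.067,"fingers": 0.35},{"rx": 0,"ry": 0,"rz": 0,"x": 0,"y": 0.0005,"z": 0.067,"fingers": 0.35},{"rx": 0,"ry": 0,"rz": 0,"x": 0,"y": 0.0005,"z": 0.067,"fingers": 0.35},{"rx": 0,"ry": 0,"rz": 0,"x": 0,"y": 0.0005,"z": 0.067,"fingers": 0.35},{"rx": 0,"ry": 0,"rz": 0,"x": 0,"y": 0.0005,"z": 0.067,"fingers": 0.35},{"rx": 0,"ry": 0,"rz": 0,"x": 0,"y": 0.0005,"z": 0.067,"fingers": 0},{"rx": 0,"ry": 0,"rz": 0,"x": 0,"y": 0.0005,"z": 0.067,"fingers": 0},{"rx": 0,"ry": 0,"rz": 0,"x": 0,"y": 0.0005,"z": 0.067,"fingers": 0}]' --squeeze 12

```text
time: 54.88
ee_pos: [0.4859, -0.058, 0.1312]
eef_rot: [-0.0, 1.0, 0.0, -0.0]
ft_force: [0.0, -0.4, 0.8]
width: 0.02
```

Call:
drive_tool --plan '[{"rx": 0,"ry": 0,"rz": 0,"x": 0.0015,"y": 0,"z": 0,"fingers": 0},{"rx": 0,"ry": 0,"rz": 0,"x": 0.003,"y": 0,"z": 0,"fingers": 0},{"rx": 0,"ry": 0,"rz": 0,"x": 0.005,"y": 0,"z": 0,"fingers": 0}]'

```text
time: 55.25
ee_pos: [0.4809, -0.058, 0.1312]
eef_rot: [-0.0, 1.0, 0.0, 0.0]
ft_force: [1.9, 0.5, -1.6]
width: 0.02
```

```bash
python3 st.py
```

```text
55.25 (np.float64(-179.94739773681096), array([ 0.,  0., -1.])) [ 0.481 -0.058  0.131] [ 1.87   0.477 -1.583] [ 0.017 -0.5   -0.005] [  0.537 -29.606  11.269 -30.353   0.225   0.775   0.066] 0.020016199236871788
```

Call:
drive_tool --plan '[{"rx": 0,"ry": 0,"rz": 0,"x": 0.002,"y": 0,"z": 0,"fingers": 0},{"rx": 0,"ry": 0,"rz": 0,"x": 0.004,"y": 0,"z": 0,"fingers": 0}]'

```text
time: 55.5
ee_pos: [0.4768, -0.058, 0.1312]
eef_rot: [-0.0, 1.0, 0.0, 0.0]
ft_force: [1.7, 0.5, -2.2]
width: 0.0199
```

```bash
python3 st.py
```

```text
55.5 (np.float64(-179.9508480428852), array([ 0.,  0., -1.])) [ 0.477 -0.058  0.131] [ 1.746  0.507 -2.229] [ 0.088 -0.485 -0.017] [  0.526 -28.672  10.922 -30.352   0.224   0.784   0.061] 0.0198570046244837
```

Call:
drive_tool --plan '[{"rx": 0,"ry": 0,"rz": 0,"x": 0.002,"y": 0,"z": 0,"fingers": 0},{"rx": 0,"ry": 0,"rz": 0,"x": 0.004,"y": 0,"z": 0,"fingers": 0}]'

```text
time: 55.75
ee_pos: [0.4728, -0.058, 0.1312]
eef_rot: [-0.0, 1.0, 0.0, 0.0]
ft_force: [1.9, 0.3, -1.3]
width: 0.0199
```

Call:
drive_tool --plan '[{"rx": 0,"ry": 0,"rz": 0,"x": 0.002,"y": 0,"z": 0,"fingers": 0},{"rx": 0,"ry": 0,"rz": 0,"x": 0.004,"y": 0,"z": 0,"fingers": 0}]'

```text
time: 56.0
ee_pos: [0.4688, -0.058, 0.1312]
eef_rot: [-0.0, 1.0, 0.0, 0.0]
ft_force: [3.0, -0.1, -1.2]
width: 0.0199
```

```bash
python3 st.py
```

```text
56.0 (np.float64(-179.95070786121502), array([ 0.,  0., -1.])) [ 0.469 -0.058  0.131] [ 2.962 -0.115 -1.173] [ 0.037 -0.508 -0.013] [  0.566 -26.618  10.157 -30.364   0.217   0.806   0.068] 0.01992752153169666
```

Call:
drive_tool --plan '[{"rx": 0,"ry": 0,"rz": 0,"x": 0.002,"y": 0,"z": 0,"fingers": 0},{"rx": 0,"ry": 0,"rz": 0,"x": 0.004,"y": 0,"z": 0,"fingers": 0}]'

```text
time: 56.25
ee_pos: [0.4648, -0.058, 0.1312]
eef_rot: [-0.0, 1.0, 0.0, 0.0]
ft_force: [3.7, -0.1, -1.4]
width: 0.0197
```

Call:
drive_tool --plan '[{"rx": 0,"ry": 0,"rz": 0,"x": 0.002,"y": 0,"z": 0,"fingers": 0},{"rx": 0,"ry": 0,"rz": 0,"x": 0.004,"y": 0,"z": 0,"fingers": 0}]'

```text
time: 56.5
ee_pos: [0.4608, -0.058, 0.1312]
eef_rot: [-0.0, 1.0, 0.0, 0.0]
ft_force: [1.8, 0.1, -1.1]
width: 0.0201
```

```bash
python3 st.py
```

```text
56.5 (np.float64(-179.9490432370632), array([ 0.,  0., -1.])) [ 0.461 -0.058  0.131] [ 1.825  0.096 -1.138] [ 0.04  -0.477 -0.007] [  0.603 -24.446   9.326 -30.422   0.197   0.82    0.078] 0.020099435649781873
```

The drag now averages about 2.3 N, which fits a squeeze of about 0.6–0.7 mm. I'll finish the draw, release and clear.

Call:
drive_tool --plan '[{"rx": 0,"ry": 0,"rz": 0,"x": 0.002,"y": 0,"z": 0,"fingers": 0},{"rx": 0,"ry": 0,"rz": 0,"x": 0.0045,"y": 0,"z": 0,"fingers": 0},{"rx": 0,"ry": 0,"rz": 0,"x": 0.0045,"y": 0,"z": 0,"fingers": 0},{"rx": 0,"ry": 0,"rz": 0,"x": 0.0045,"y": 0,"z": 0,"fingers": 0.5},{"rx": 0,"ry": 0,"rz": 0,"x": 0.0045,"y": 0,"z": 0,"fingers": 0.5},{"rx": 0,"ry": 0,"rz": 0,"x": 0.0045,"y": 0,"z": 0,"fingers": 0.5},{"rx": 0,"ry": 0,"rz": 0,"x": 0.0045,"y": 0,"z": -0.05,"fingers": 0.5},{"rx": 0,"ry": 0,"rz": 0,"x": 0.0045,"y": 0,"z": -0.1,"fingers": 0.5},{"rx": 0,"ry": 0,"rz": 0,"x": 0.0045,"y": 0,"z": -0.15,"fingers": 0.5},{"rx": 0,"ry": 0,"rz": 0,"x": 0.0045,"y": 0,"z": -0.15,"fingers": 0.5}]'

```text
time: 57.75
ee_pos: [0.4582, -0.0588, 0.2852]
eef_rot: [-0.0, 1.0, 0.005, 0.004]
ft_force: [0.7, 0.3, 0.6]
width: 0.0433
```

```bash
python3 st.py;python3 - <<'E'
from h import *
np.set_printoptions(precision=4,suppress=True)
c=cam('wrist','wrist20.png'); w=world(c); hsv=cv2.cvtColor(c['color'],cv2.COLOR_RGB2HSV)
m=((hsv[...,0]<8)|(hsv[...,0]>172))&(hsv[...,1]>180)&(abs(w[...,2]-.09)<.004)&(abs(w[...,1]+.057)<.03)
p=w[m]; print('post',len(p),p.mean(0))
cam('side','side20.png')
E
```

```text
57.75 (np.float64(-179.99897212184473), array([ 0.008,  0.01 , -1.   ])) [ 0.458 -0.059  0.285] [0.731 0.252 0.593] [ 0.149 -0.011  0.025] [  0.303  -1.121 -10.273 -40.167   1.489   1.404  -1.438] 0.04329448274252176
post 435 [ 0.4563 -0.0583  0.0892]
```

View pics/side20.png

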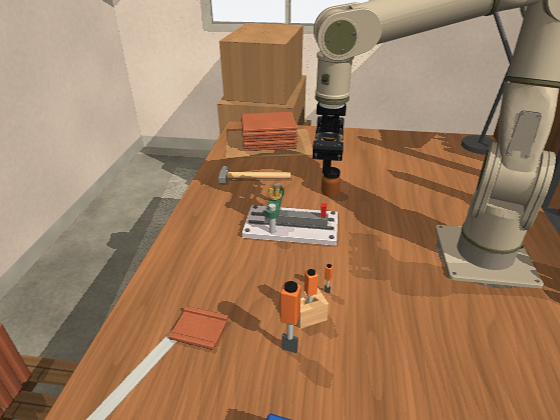

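View pics/wrist20.png

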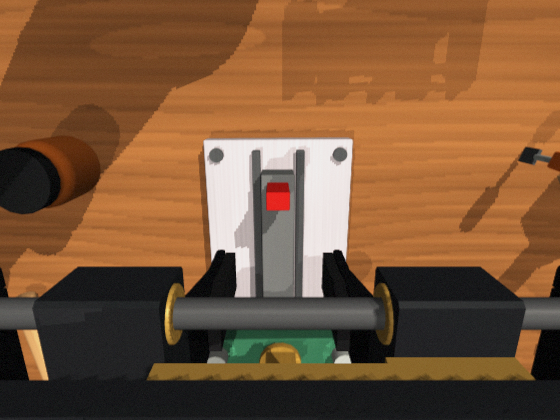

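The side view shows the driver upright in the stand at (312,283), the block out in its channel with its post at (323,210), and the jar, tile and hammer where they were. The wrist view puts the post at x = 0.4563, which is 30 mm out, and the hand touches nothing.

```bash
python3 -c "
from h import *
print(workorder.close_job()); print(monitor.read_state()['time'])"
```

```text
the job is handed in; nothing more can be done
None
the job is handed in; nothing more can be done
```

I set the stop screw, put the driver back upright in its stand, drew the block 30 mm out by its post and handed the job in at about 58 s. The foot is still dragging on the block by my last reading, but the squeeze is an estimate.

- **Screw setting:** The first 1.3 rad left the foot free, at about 0.65 N of drag. At about 1.8 rad it dragged too hard, at about 4 N, so I turned back anticlockwise twice. That left it light at about 1.8 N, so I fetched the driver again and turned about 5° clockwise.
- **Final drag:** The last draw averaged about 2.3 N. I put that at roughly 0.6–0.7 mm of squeeze. Single readings scattered from 1.7 to 3.7 N.
- **Block:** The post ended at x = 0.456 m, against about 0.486 m before the draw, and the block is still in its channel. The test pulls had moved it, so I pushed it back with shut fingers before the final draw.
- **Readings that disagreed:** Several earlier drag readings were spoilt by sideways or vertical preload in the grip. Pushing the post while pinched jammed twice, up to about 17 N sideways and 26 N vertical. One reading of 4.1 N, taken between the two back-offs, did not fit the turn count, and I discounted it.
- **Driver and bystanders:** The last close look at the driver, before the final draw, showed it upright with its cap at the starting height. The final side picture shows it still in the stand and the jar, tile sample and hammer apparently where they were, though I did not measure those three again.

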